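# Pack the last seed canister and lock the transit box

## Robot

A 6-joint arm with a two-finger parallel gripper is mounted at the origin on the work surface; the furniture and walls round the work are solid. World frame = base frame: x ahead of the robot, y to its left, z up, the work surface at z = 0. Lengths are in m, angles in rad, forces in N, time in s.
With the tool pointing down it reaches from about 0.25 to 0.8 m from the base axis. Payload 8.5 kg.
Tool frame: the origin (TCP) lies at the very end of the fingers, on their centre line; the grasp point (between the pads) lies 19 mm behind it; z points along the fingers, y is the direction in which the jaws open and shut (so a half turn about z gives the same grasp; the last joint's range is limited). The gripper opens to 85 mm and grips with 20 to 120 N. Pads are 22 mm wide; open, the fingers measure 114 mm over their backs; the gripper's body (76 mm by 85 mm) begins 54 mm behind the grasp point. The pads swing forward as they close: fully open they stand 13 mm farther back than shut.
Start: joints at [-1.3, 0.238, -0.013, 1.319, 0, 1.571], TCP at [0.14, -0.506, 0.202] pointing down, gripper open.
Joint ranges: [-2.66, 2.66], [-1.03, 1.9], [-1.14, 1.46], [-1.82, 2.27], [-1.45, 1.34], [-3.14, 3.14]. Speed limits (rad/s): [2.22, 2.22, 2.79, 3.14, 3.14, 3.14].

## Interface

Orientations are given as a unit quaternion [w, x, y, z].
In Python, from cell import ctrl gives the robot as it stands.
- The arm moves only by the tool apply_moves, never from a script. Its argument "moves" is one flat list of numbers, 6 for each row, row after row: the shift along the tool's x, y, z in units of 40 mm (1.0 is 40 mm), then the turn, a rotation vector about the tool's x, y, z in units of 6 degrees (1.0 is 6 degrees). In form: [tx, ty, tz, rx, ry, rz, tx, ty, tz, rx, ry, rz, ...]. A call has 1 to 12 rows; each row is the pose to reach, as a shift and turn from the pose measured when the call began, along the tool's axes at that moment; what a row does not reach only later rows make up. A row lasts 1/12 s, in which the tool goes at most 41.7 mm and 7.16 degrees, less where a joint would pass 70% of its speed; a pose out of reach is approached as far as the arm can. A call with a gripper value outside its range is refused whole. "fingers" is the closure, from 0 (fully open) to 1 (shut), set as the call begins (left out, the last holds). The fingers move at their own pace and stop on an object; the grip force is fixed at half the most. Time passes only in rows, so rows that repeat a pose let the fingers close. It gives the time, the measured TCP pose, the force and the opening at its end, in the units of the state.
- ctrl.observe(): the state, without advancing time (a new reading comes with each control period).
- ctrl.read_camera(name): name is "scene" or "top"; returns the picture (480x640x3 uint8, red, green, blue); there is no depth.
- ctrl.get_calibration(name): a dict with "fx", "fy", "cx", "cy" (pixels), "R" (3x3) and "t" (3): a world point X has camera coordinates R X + t. Camera axes: x right, y down, z forward; pixel columns grow to the right and rows downward; lengths in m; the calibration is good to about 2 mm. A picture is of the moment at which its call begins. get_calibration takes no time and is no camera call.
- ctrl.sign_off(): hands the job in, once; it reports no verdict.
The state is a dict: "t": time; "joint_pos": joint angles; "joint_velocities": joint speeds; "joint_efforts": joint torques, N m; "position": TCP position; "tool_rot": TCP orientation; "force": force on the tool from outside, world axes, zero at the start; "moment": the same for the moment, N m; "opening": opening from 0.0 (shut) to 1.0 (fully open).
Only numpy, scipy, OpenCV 4.12 (cv2) and the standard library are available. Lean on these libraries where they do the work, as an engineer would, in place of code of your own. Each camera call takes 0.05 s, during which the arm holds its last target.

## Task

Get the seed samples ready for transit: stand the loose white canister upright in the empty cell of the wooden sample box, then swing the hooded lid fully shut so that its steel lugs line up between those of the box, and slide the locking rod through all five lugs until its thumb block comes up against the first one. Leave the spectacles, the hand lens and the dark stone where they lie.

Things in the scene. Friction and masses are not known exactly. Their poses are not given: they have to be found in the camera images.
- sample_box: Plywood transit box, fixed, 80 (x) x 188 (y) x 28 mm high without its lid. Origin: centre of its underside; x to the back (hinge side), y along its length (its left as the robot sees it), z up. Walls 8 mm, ends 10 mm. Three cells 44 x 44 mm in a row along y, centred at y = -62, 0, +62 mm, floor at z = 8, parted by 18 mm cork, 10 mm cork along front and back; walls and cork end at z = 28 mm
- empty_cell: centre of the floor of the empty cell, 8 mm above the worktop: which of the three is empty changes each time; axes as the box's
- lid_hinge (a point): middle of the lid's hinge line, box frame (40, 0, 28) mm; the line runs along the box's y
- box_lid (a joint): lid angle, rad: 0 shut, grows as it opens up and back; starts at 1.68 to 1.92, stop at 2.0. The lid is a plywood hood 80 x 188 x 42 mm, hollow below, 0.26 kg; when shut its flat top is at z = 70 mm. Stiff hinge: it stays where it is left and must be pushed over and all the way down (up to about 4 N at its front edge)
- lid_lug (a point): hole centre of the lid's lug nearer the lid's middle. The two lugs of the lid are round knuckles 12 mm long and 25 mm across, with 15 mm holes, and stick out 28 mm from its front face; with the lid shut they stand at box y = -40..-28 and -72..-60 mm, between the box's lugs, and this point is at (-56, -34, 28) mm. With the lid open they point up, to about z = 135 mm
- first_lug (a point): on the rod's axis at the outer face of the first lug: where the rod's origin is when fully home, box frame (-56, -12, 27) mm. The box's three lugs are such knuckles on its front face (x = -40) out to x = -68.5, z = 15.5 to 40.5, y = -24..-12 (first), -56..-44 and -88..-76 mm; each has a 15 mm round hole along y at x = -56, z = 28 mm
- channel_end (a point): left end of the rod's channel, at its floor, box frame (-56, 90, 19) mm. The aluminium channel runs from here to the first lug along the front face; its floor is at z = 19, 18 mm wide between lips that end at z = 23, its outer edge at x = -68 mm. The rod's thumb block slides in it
- locking_rod: Loose steel rod, 12 mm thick with bullet nose, about 120 g; at its tail a thumb block 16 (x) x 16 (y) x 33 mm high. Origin on the rod's axis at the shoulder: the rod runs 84 mm along its own -y, the block spans y = 0..16, x = -8..8, z = -8..25 mm. Starts in the channel, nose just inside the first lug; slides freely; 74 to 81 mm along the box's -y to home, where the block meets the first lug
- rod_nose (a point): tip of the rod's nose, 84 mm from the shoulder; when home it sticks 8 mm out of the last lug
- white_canister: Loose white film canister with a grey cap, upright on the worktop to the left of the box; body 31 mm, cap 34 mm across (top 7 mm), 51 mm high, 22 g. Origin: centre of its underside
- packed_canister_1: black canister of the same size that already stands in one of the cells; origin at the centre of its underside
- packed_canister_2: black canister of the same size that already stands in another cell; origin at the centre of its underside
- spectacles: spectacles lying on the paper to the right of the box, 141 x 142 x 42 mm: a bystander
- lens: black hand lens lying between the robot and the box, 62 x 146 x 12 mm: a bystander
- stone: dark stone, 54 x 50 x 45 mm, at the left behind the canister: a bystander
Not all that is in view belongs to the job. What is shaped like the white_canister but pink or red is not meant. Leave any turquoise look-alike of the locking_rod alone.

How it is judged:
By the outcome, as a careful person would: the job done as asked, in the order asked, and still so for the second after the job is handed in, with the robot touching nothing.
It also fails if it takes over 58 s, if anything falls off the work surface, if the arm or the gripper's body presses on something with over 40 N, if the wrist force passes 120 N, or if a joint passes its speed limit or range.

## Working session

There is one attempt and no reset: what is moved stays moved. The work goes in short steps, Python scripts to look and compute and a tool call to move; the robot and the scene stay as the last step left them, time stands still between calls to the robot, and variables do not carry over. Pictures are saved under pics/ and viewed, and the job is handed in when it is done.

Besides the shell and the picture viewer there is one more tool, called after "Emit:" as a command line: name --argument value ..., lists and objects as JSON in quotes. apply_moves: Moves the arm, as the interface text tells. Its arguments: {"type":"object","properties":{"moves":{"type":"array"},"fingers":{"type":"number"}},"required":["moves"]}

```bash
ls; mkdir -p pics; python3 - <<'E'
from cell import ctrl
import cv2
print(ctrl.observe())
for n in ("scene","top"):
    im=ctrl.read_camera(n); cv2.imwrite(f"pics/{n}0.png",im[:,:,::-1]); print(n,ctrl.get_calibration(n))
E
```

```text
pics
{'t': 0.0, 'joint_pos': array([-1.30002507e+00,  2.38769489e-01, -1.42743879e-02,  1.31921172e+00,
        3.92444900e-05,  1.57083822e+00]), 'joint_velocities': array([-0.00035322,  0.00189014,  0.00051771, -0.0013071 , -0.00195748,
        0.00159599]), 'joint_efforts': array([-2.52982536e-03, -5.38778901e+01,  3.46434152e+01,  1.83879258e-02,
        6.72392071e-05,  1.69076588e-05]), 'position': array([ 0.14031005, -0.50541109,  0.20177575]), 'tool_rot': array([-7.25607077e-04,  9.90851921e-01,  1.34951615e-01, -7.90533779e-05]), 'force': array([-0.43684497, -0.52747974,  0.059029  ]), 'moment': array([ 0.04455203, -0.0385342 ,  0.01628849]), 'opening': 0.9981151737320905}
scene {'fx': 527.2568715031881, 'fy': 527.2568715031881, 'cx': 321.0890922626015, 'cy': 242.42270980304764, 'R': array([[-0.81476148, -0.57970565,  0.01025126],
       [-0.30687829,  0.41617362, -0.8559353 ],
       [ 0.49192422, -0.700529  , -0.51698132]]), 't': array([0.41964344, 0.18143618, 0.84418178])}
top {'fx': 435.7668913117188, 'fy': 435.7668913117188, 'cx': 319.145229623109, 'cy': 236.59621762247235, 'R': array([[-0.01785205, -0.99970966, -0.01618333],
       [-0.99256943,  0.01966839, -0.12007947],
       [ 0.1203629 ,  0.01391942, -0.99263237]]), 't': array([0.08697854, 0.48373722, 1.00800136])}
```

View pics/scene0.png

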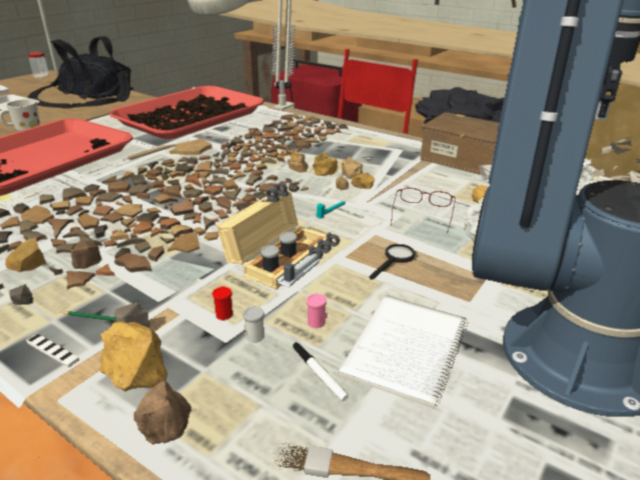

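View pics/top0.png

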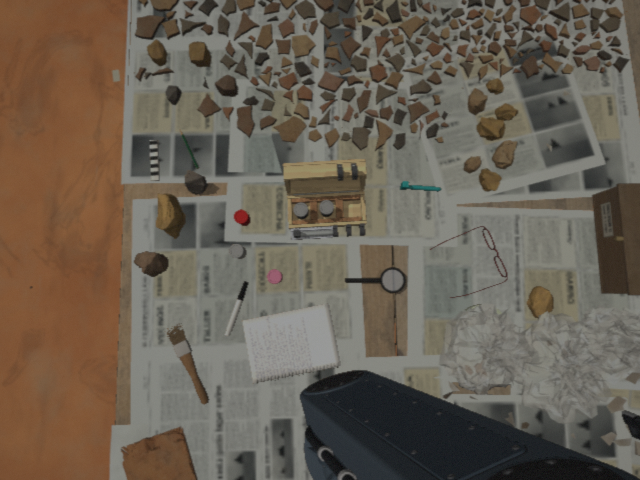

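```bash
python3 - <<'E'
import cv2
a=cv2.imread("pics/top0.png")[150:270,220:380]; cv2.imwrite("pics/topc.png",cv2.resize(a,None,fx=5,fy=5,interpolation=cv2.INTER_CUBIC))
a=cv2.imread("pics/scene0.png")[180:350,200:360]; cv2.imwrite("pics/scenec.png",cv2.resize(a,None,fx=3.5,fy=3.5,interpolation=cv2.INTER_CUBIC))
E
```

```text
(no output)
```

View pics/topc.png

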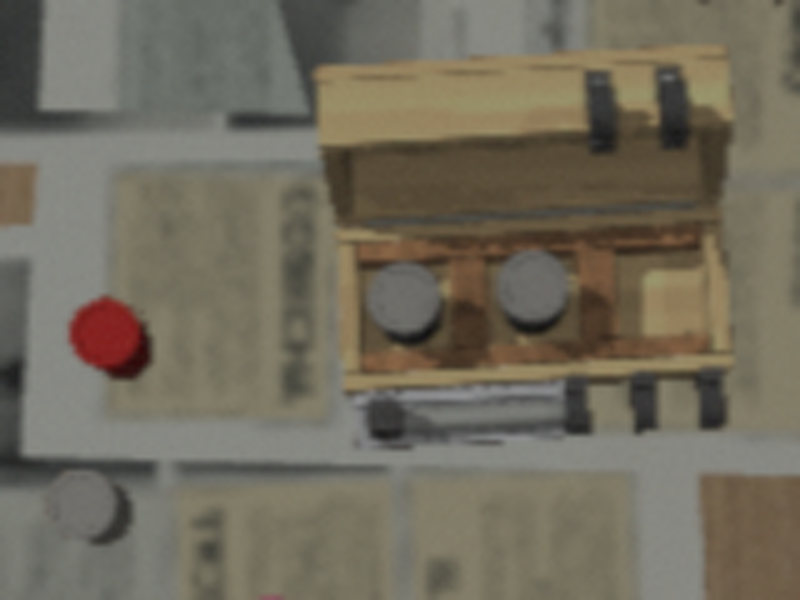

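View pics/scenec.png

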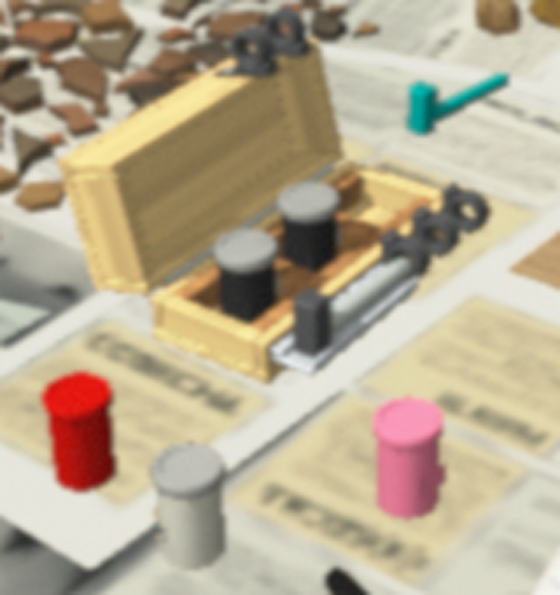

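```bash
cat > h.py <<'E'
import numpy as np, cv2
from cell import ctrl
def ray(n,u,v):
    c=ctrl.get_calibration(n); R=np.array(c['R']);t=np.array(c['t'])
    d=R.T@np.array([(u-c['cx'])/c['fx'],(v-c['cy'])/c['fy'],1.]); return -R.T@t,d
def onz(n,u,v,z):
    o,d=ray(n,u,v); return o+d*(z-o[2])/d[2]
def proj(n,X):
    c=ctrl.get_calibration(n); p=np.array(c['R'])@np.array(X)+np.array(c['t'])
    return np.array([c['fx']*p[0]/p[2]+c['cx'],c['fy']*p[1]/p[2]+c['cy']])
def tri(p,q):
    (o1,d1),(o2,d2)=ray('top',*p),ray('scene',*q)
    A=np.stack([d1,-d2],1); s=np.linalg.lstsq(A,o2-o1,rcond=None)[0]
    a,b=o1+d1*s[0],o2+d2*s[1]; return (a+b)/2,np.linalg.norm(a-b)
E
python3 - <<'E'
from h import *
np.set_printoptions(precision=4,suppress=True)
T=lambda x,y:(220+(x-2)/5,150+(y-2)/5); S=lambda x,y:(200+(x-1)/3.5,180+(y-1)/3.5)
P=lambda l,n,p,z:print(l,onz(n,*p,z))
P('FL','top',T(345,390),.028);P('FR','top',T(732,363),.028)
P('FL s','scene',S(268,364),.014)
P('cap1','top',T(404,299),.059);P('cap2','top',T(533,288),.059);P('white','top',T(85,507),.051)
P('cap1s','scene',S(245,250),.059);P('cap2s','scene',S(308,202),.059);P('whites','scene',S(189,470),.051)
P('block','top',T(385,417),.052);P('block s','scene',S(311,298),.052)
for x,y in((578,405),(643,402),(711,400)):P('lug','top',T(x,y),.034)
for x,y in((600,110),(674,107)):P('lidlug','top',T(x,y),.13)
P('red','top',T(107,334),.051)
P('pink','top',(274.5,276),.051)
E
```

```text
FL [0.5087 0.1506 0.028 ]
FR [ 0.518  -0.0348  0.028 ]
FL s [0.5089 0.1526 0.014 ]
cap1 [0.5465 0.12   0.059 ]
cap2 [0.5505 0.0598 0.059 ]
white [0.4527 0.2705 0.051 ]
cap1s [0.5446 0.1264 0.059 ]
cap2s [0.549  0.0666 0.059 ]
whites [0.451  0.2773 0.051 ]
block [0.4921 0.13   0.052 ]
block s [0.4937 0.1338 0.052 ]
lug [0.4984 0.0394 0.034 ]
lug [0.4992 0.0085 0.034 ]
lug [ 0.4995 -0.0237  0.034 ]
lidlug [0.6155 0.0291 0.13  ]
lidlug [ 0.6161 -0.0032  0.13  ]
red [0.5342 0.2606 0.051 ]
pink [0.393  0.1824 0.051 ]
```

```bash
python3 - <<'E'
from h import *
np.set_printoptions(precision=4,suppress=True)
T=lambda x,y:(220+(x-2)/5,150+(y-2)/5); S=lambda x,y:(200+(x-1)/3.5,180+(y-1)/3.5)
for l,p,q in(('cap1',T(404,299),S(245,250)),('cap2',T(533,288),S(308,202)),('white',T(85,507),S(189,470)),('block',T(385,417),S(311,298)),('FL',T(345,390),S(268,348)),('red',T(107,334),S(78,396)),('pink',(274.5,276),S(409,420)),('BLlid',T(322,140),S(100,175))):
    print(l,*tri(p,q))
top=cv2.imread('pics/top0.png'); sc=cv2.imread('pics/scene0.png')
for n,im,(u,v) in(('top',top,(274,276)),('top',top,(241,216)),('scene',sc,(222,303)),('scene',sc,(316,310))):
    hsv=cv2.cvtColor(im,cv2.COLOR_BGR2HSV)
    m=((hsv[...,1]>90)&((hsv[...,0]>155)|(hsv[...,0]<6))).astype('u1')
    k,lab,st,ce=cv2.connectedComponentsWithStats(m); i=lab[v,u]; print(n,i,st[i],ce[i])
# project white canister positions
for y in(.2705,.2773):
    X=[.452,y]
    print(y,[proj(n,X+[z]) for n in('top','scene') for z in(0,.051)])
E
python3 - <<'E'
import cv2
a=cv2.imread("pics/scene0.png")[225:295,235:315]; cv2.imwrite("pics/s1.png",cv2.resize(a,None,fx=8,fy=8,interpolation=cv2.INTER_CUBIC))
a=cv2.imread("pics/top0.png")[180:270,220:320]; cv2.imwrite("pics/t1.png",cv2.resize(a,None,fx=6,fy=6,interpolation=cv2.INTER_NEAREST))
E
```

```text
cap1 [0.5482 0.1209 0.0547] 0.0020348225811871214
cap2 [0.5524 0.0604 0.0547] 0.002545221348148328
white [0.4542 0.2723 0.046 ] 0.00244650251882764
block [0.4937 0.1311 0.0502] 0.0033523596331262065
FL [0.5095 0.1511 0.0233] 0.0003475787528927342
red [0.5357 0.262  0.0465] 0.0018057883313362933
pink [0.3938 0.1832 0.0474] 0.0014117875940269366
BLlid [0.6161 0.1559 0.0942] 0.004776991594640546
top 3 [268 270  14  13 143] [274.2238 276.3077]
top 1 [234 209  16  16 183] [241.3388 216.9836]
scene 21 [212 286  20  35 534] [222.2303 302.3258]
scene 22 [307 294  19  34 529] [315.8998 310.1739]
0.2705 [array([240.8701, 253.1152]), array([236.614 , 251.3108]), array([257.7013, 335.7871]), array([256.0607, 311.6244])]
0.2773 [array([238.0988, 253.1684]), array([233.705 , 251.3668]), array([254.9724, 338.0076]), array([253.2375, 313.778 ])]
```

View pics/s1.png

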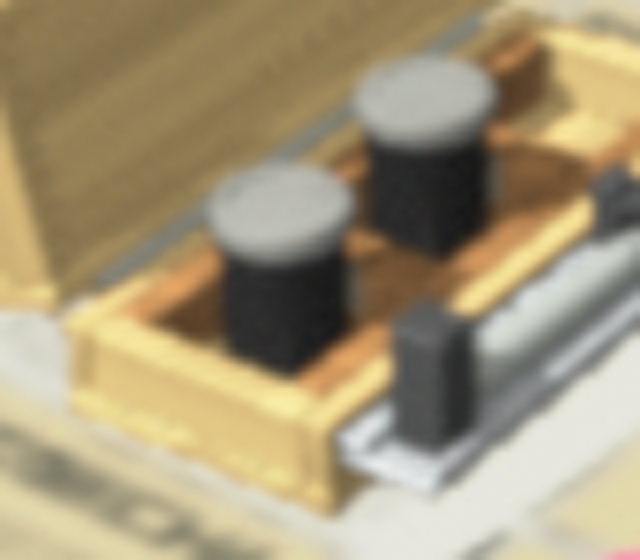

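View pics/t1.png

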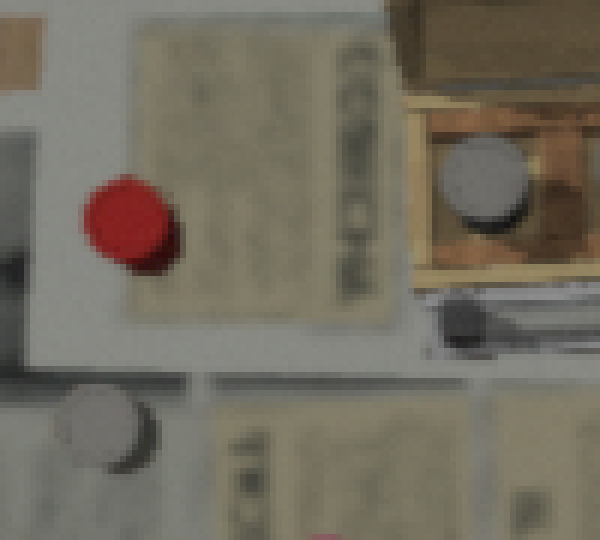

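```bash
cat >> h.py <<'E'
from scipy.spatial.transform import Rotation as Ro
def plan(p,yaw=0.,tilt=None):
    s=ctrl.observe(); q=s['tool_rot']; R0=Ro.from_quat([q[1],q[2],q[3],q[0]])
    Rt=Ro.from_euler('z',yaw)*Ro.from_euler('x',np.pi)
    if tilt is not None: Rt=Rt*Ro.from_rotvec(tilt)
    d=R0.inv().apply(np.array(p)-s['position'])/.04; r=(R0.inv()*Rt).as_rotvec()/np.deg2rad(6)
    n=max(np.linalg.norm(d)*.04/.0417,np.linalg.norm(r)*6/7.16)
    print('row',np.round(d,3),np.round(r,3),'rows>=%.1f'%n,'pos',np.round(s['position'],4),'t %.2f'%s['t'],'F',np.round(s['force'],1),'op %.3f'%s['opening'])
E
python3 - <<'E'
from h import *
np.set_printoptions(precision=4,suppress=True)
plan([.453,.274,.12],0.04)
c=ctrl.get_calibration('top');print('cam',-np.array(c['R']).T@c['t'])
im=cv2.imread('pics/top0.png').astype(int); hsv=cv2.cvtColor(im.astype('u1'),cv2.COLOR_BGR2HSV)
yel=im[...,2]-im[...,0]
print(yel[215:232,310],yel[155:175,310])
def edge(cols,r0,r1,z,lab):
    P=[]
    for u in cols:
        g=np.abs(np.diff(yel[r0:r1,u].astype(float))); w=g*(g>0.4*g.max()); P.append(onz('top',u,r0+.5+(w*np.arange(len(g))).sum()/w.sum(),z)[:2])
    P=np.array(P); x0,y0=None,None
    k=np.polyfit(P[:,1],P[:,0],1)
    for _ in range(3):
        r=P[:,0]-np.polyval(k,P[:,1]); m=np.abs(r)<=max(.001,np.median(np.abs(r))*2); k=np.polyfit(P[m,1],P[m,0],1)
    print(lab,'yaw',-np.arctan(k[0]),'x at y=.06',np.polyval(k,.06),m.sum(),len(P))
edge(range(293,334),221,231,.028,'front')
edge(range(288,335),158,168,.13,'lidtop')
E
```

```text
row [ 12.745 -16.683   2.068] [-0.013  0.001  2.204] rows>=20.2 pos [ 0.1403 -0.5055  0.2018] t 0.10 F [-0.2 -0.1 -0.6] op 0.998
cam [0.3604 0.0634 1.0601]
[32 30 29 28 28 32 32 32 31 47 52 47 13  0  0 -1  3] [ 6  6  7  6  6  6 10 47 53 46 52 52 51 51 50 49 51 53 54 54]
front yaw 0.0018916574763514302 x at y=.06 0.512099594853892 34 41
lidtop yaw 0.03956641084720232 x at y=.06 0.6415217844248843 47 47
```

Emit:
apply_moves --moves '[12.75, -16.7, 0, 0, 0, 2.2, 12.75, -16.7, 0, 0, 0, 2.2, 12.75, -16.7, 0, 0, 0, 2.2, 12.75, -16.7, 0, 0, 0, 2.2, 12.75, -16.7, 0, 0, 0, 2.2, 12.75, -16.7, 0, 0, 0, 2.2, 12.75, -16.7, 0, 0, 0, 2.2, 12.75, -16.7, 0, 0, 0, 2.2, 12.75, -16.7, 0, 0, 0, 2.2, 12.75, -16.7, 0, 0, 0, 2.2, 12.75, -16.7, 0, 0, 0, 2.2, 12.75, -16.7, 0, 0, 0, 2.2]'

```text
t: 1.1
position: [0.3262, -0.04, 0.2027]
tool_rot: [-0.001, 1.0, 0.02, 0.0]
force: [1.2, -1.3, 0.2]
opening: 0.997
```

```bash
python3 - <<'E'
from h import *
plan([.453,.274,.10],0.04)
E
```

```text
row [ 3.481 -7.713  2.577] [-0.01  -0.004  0.002] rows>=8.5 pos [ 0.3262 -0.04    0.2027] t 1.10 F [ 1.2 -1.3  0.2] op 0.997
```

Emit:
apply_moves --moves '[3.48, -7.71, 2.0, 0, 0, 0, 3.48, -7.71, 2.0, 0, 0, 0, 3.48, -7.71, 2.0, 0, 0, 0, 3.48, -7.71, 2.0, 0, 0, 0, 3.48, -7.71, 2.0, 0, 0, 0, 3.48, -7.71, 2.0, 0, 0, 0, 3.48, -7.71, 2.0, 0, 0, 0, 3.48, -7.71, 2.0, 0, 0, 0, 3.48, -7.71, 2.0, 0, 0, 0, 3.48, -7.71, 2.0, 0, 0, 0, 3.48, -7.71, 2.0, 0, 0, 0]'

```text
t: 2.02
position: [0.4518, 0.0535, 0.1337]
tool_rot: [-0.017, 0.999, 0.047, -0.001]
force: [-0.4, 0.1, -0.0]
opening: 1.003
```

```bash
python3 - <<'E'
from h import *
plan([.453,.274,.10],0.04)
p=ctrl.observe()['position']
print([proj(n,p) for n in('top','scene')],[proj(n,p+np.array([0,s*.0425,.013])) for n in('top','scene')for s in(1,-1)])
for n,(r,c) in(('top',(190,180)),('scene',(230,190))):
    im=ctrl.read_camera(n)[:,:,::-1]; cv2.imwrite(f'pics/{n}1.png',im)
    cv2.imwrite(f'pics/{n}1c.png',cv2.resize(im[r:r+120,c:c+140],None,fx=5,fy=5,interpolation=cv2.INTER_CUBIC))
E
```

```text
row [ 0.544 -5.452  1.033] [-0.333  0.015  0.508] rows>=5.3 pos [0.4518 0.0535 0.1337] t 2.02 F [-0.4  0.1 -0. ] op 1.003
[array([330.02303113, 246.1090574 ]), array([333.10951107, 215.30994956])] [array([309.90284105, 245.89246159]), array([350.27538957, 245.10992857]), array([319.591445  , 217.98455563]), array([346.11597641, 200.48815193])]
```

View pics/top1c.png

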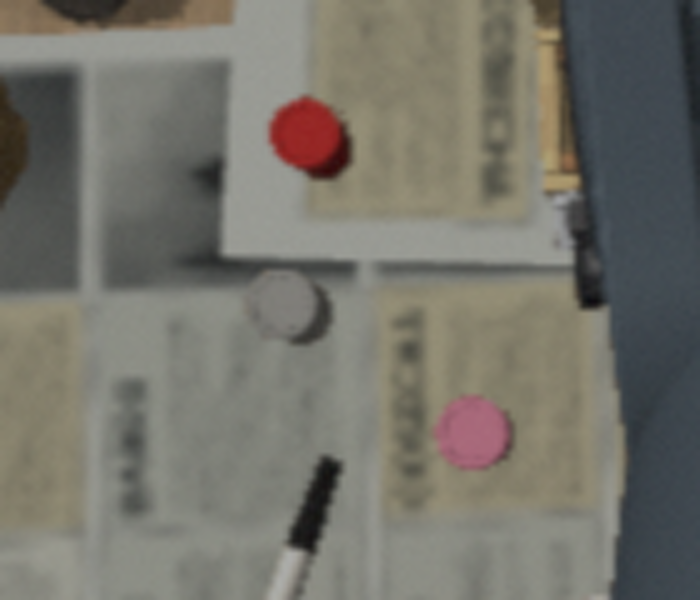

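View pics/scene1c.png

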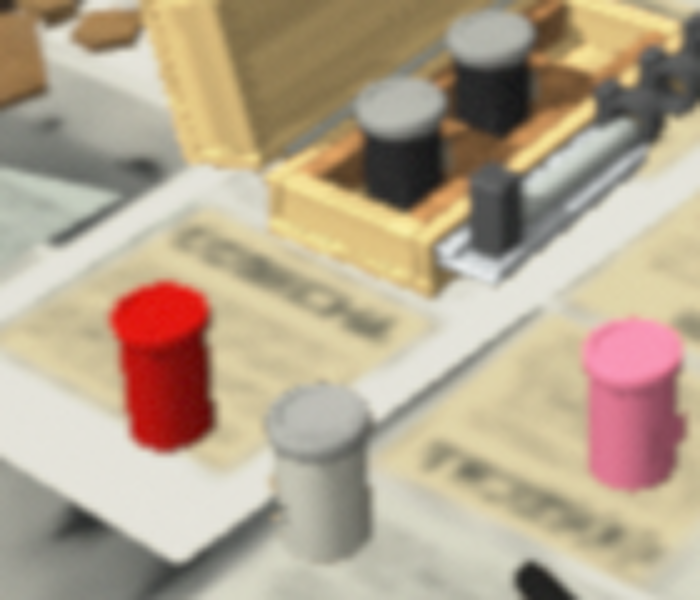

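Emit:
apply_moves --moves '[0.1, -1.1, 0.2, -0.3, 0, 0.5, 0.2, -1.8, 0.3, -0.33, 0, 0.5, 0.3, -2.5, 0.4, -0.33, 0, 0.5, 0.4, -3.2, 0.5, -0.33, 0, 0.5, 0.45, -3.9, 0.6, -0.33, 0, 0.5, 0.5, -4.6, 0.6, -0.33, 0, 0.5, 0.54, -5.2, 0.6, -0.33, 0, 0.5, 0.54, -5.45, 0.6, -0.33, 0, 0.5, 0.54, -5.45, 0.6, -0.33, 0, 0.5, 0.54, -5.45, 0.6, -0.33, 0, 0.5]'

```text
t: 2.95
position: [0.4706, 0.0576, 0.1182]
tool_rot: [-0.017, 0.999, 0.049, -0.002]
force: [0.3, 0.2, -0.0]
opening: 0.999
```

```bash
cat > look.py <<'E'
import sys
from h import *
# look.py tag topr topc scr scc [h w f]
def look(tag,t=None,s=None,h=120,w=140,f=5):
    for n,o in(('top',t),('scene',s)):
        if o is None: continue
        im=ctrl.read_camera(n)[:,:,::-1]; cv2.imwrite(f'pics/{n}{tag}.png',im)
        cv2.imwrite(f'pics/{n}{tag}c.png',cv2.resize(im[o[0]:o[0]+h,o[1]:o[1]+w],None,fx=f,fy=f,interpolation=cv2.INTER_CUBIC))
E
python3 - <<'E'
from look import *
plan([.453,.274,.10],0.04)
p=ctrl.observe()['position']
print([proj(n,p) for n in('top','scene')],[proj(n,p+np.array([0,s*.0425,.013])) for n in('top','scene')for s in(1,-1)])
look('2',(190,180),(230,190))
E
```

```text
row [ 0.093 -5.408  0.645] [-0.334  0.033  0.554] rows>=5.2 pos [0.4706 0.0576 0.1182] t 2.95 F [ 0.3  0.2 -0. ] op 0.999
[array([327.91089035, 238.25298613]), array([323.2849738 , 220.68200264])] [array([308.14328633, 237.93711972]), array([347.74938987, 237.15932852]), array([309.5921058 , 223.52461227]), array([336.33076885, 205.95000263])]
```

View pics/top2c.png

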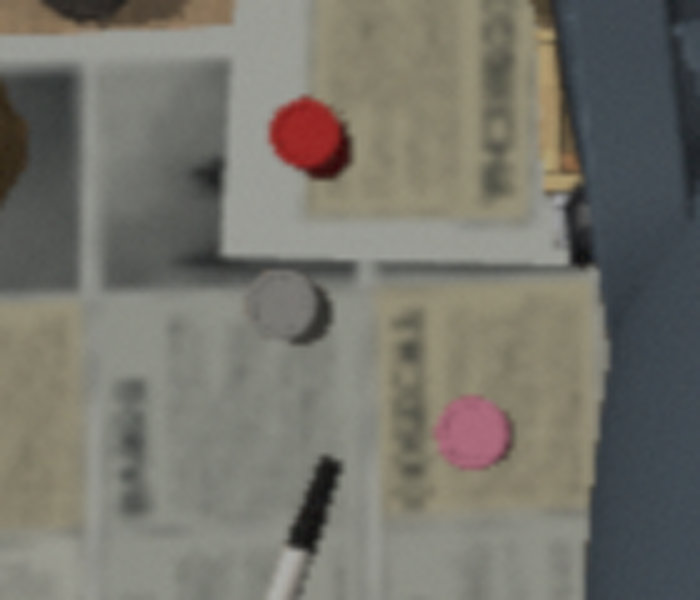

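View pics/scene2c.png

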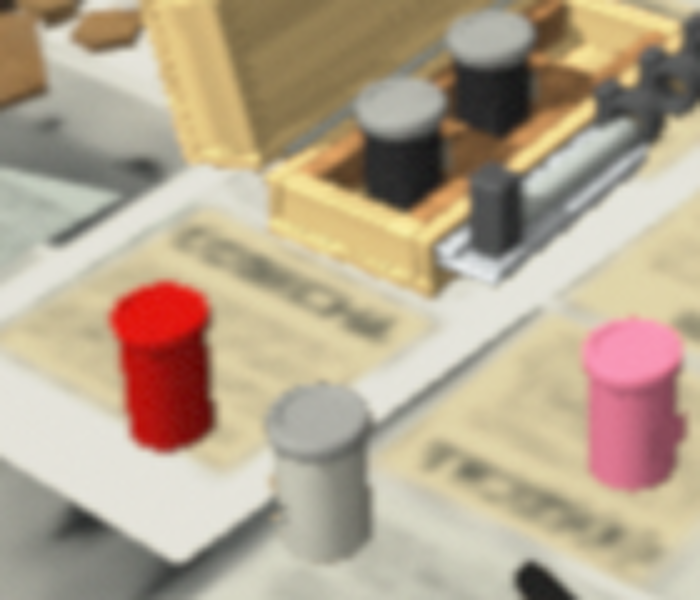

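```bash
python3 - <<'E'
from h import *
s=ctrl.observe(); print(np.round(s['joint_pos'],3),np.round(s['joint_velocities'],3),np.round(s['joint_efforts'],1),s['force'])
E
```

```text
[ 0.097  0.199 -0.289  1.085  0.035  3.141] [ 0.001 -0.002 -0.002  0.002 -0.001  0.001] [  0.  -48.1  32.2   0.    0.1   0. ] [-0.42127276  0.0114051  -0.89731734]
```

View pics/scene2.png

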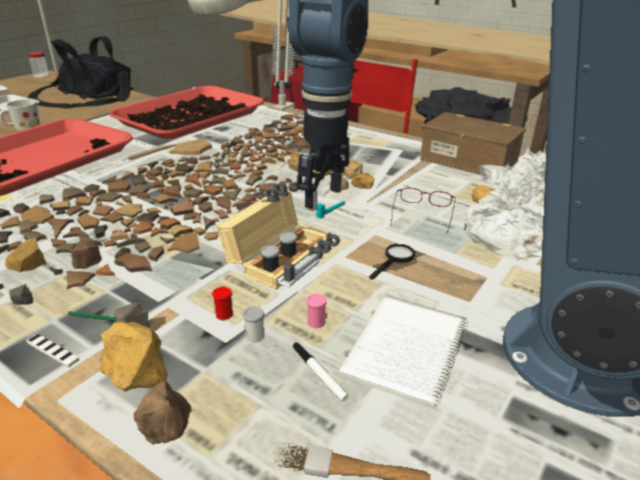

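Emit:
apply_moves --moves '[0, -0.45, 0, -0.3, 0, -1.1, 0, -0.9, 0, -0.33, 0, -2.2, 0, -1.35, 0, -0.33, 0, -3.3, 0, -1.8, 0, -0.33, 0, -4.4, 0, -2.3, 0, -0.33, 0, -5.5, 0.05, -2.8, 0, -0.33, 0, -6.6, 0.05, -3.3, 0, -0.33, 0, -7.7, 0.1, -3.8, 0, -0.33, 0, -8.8, 0.1, -4.3, 0, -0.33, 0, -9.9, 0.1, -4.7, 0, -0.33, 0, -11, 0.1, -5.1, 0, -0.33, 0, -12.1, 0.1, -5.4, 0, -0.33, 0, -13.2]'

```text
t: 4.05
position: [0.4532, 0.2741, 0.1258]
tool_rot: [0.001, 0.736, 0.677, 0.01]
force: [0.9, 0.0, -0.7]
opening: 0.998
```

```bash
python3 - <<'E'
from h import *
plan([.453,.274,.10],np.pi+0.04)
s=ctrl.observe(); print(np.round(s['joint_pos'],3))
E
```

```text
row [-0.012 -0.015  0.645] [  0.225   0.028 -16.187] rows>=13.6 pos [0.4532 0.2741 0.1258] t 4.05 F [ 0.9  0.  -0.7] op 0.998
[ 5.430e-01  2.670e-01 -1.750e-01  1.108e+00  2.000e-03  2.198e+00]
```

Emit:
apply_moves --moves '[0, 0, 0, 0.02, 0, -1.17, 0, 0, 0, 0.03, 0, -2.34, 0, 0, 0, 0.05, 0, -3.51, 0, 0, 0, 0.06, 0, -4.68, 0, 0, 0, 0.08, 0, -5.85, 0, 0, 0, 0.1, 0, -7.02, 0, 0, 0, 0.12, 0, -8.2, 0, 0, 0, 0.14, 0, -9.37, 0, 0, 0, 0.16, 0, -10.5, 0, 0, 0, 0.18, 0, -11.7, 0, 0, 0, 0.2, 0, -12.9, 0, 0, 0, 0.2, 0, -14.0]'

```text
t: 5.05
position: [0.4532, 0.2741, 0.1258]
tool_rot: [0.001, 0.091, 0.996, 0.001]
force: [-0.4, 1.5, -0.1]
opening: 1.0
```

```bash
python3 - <<'E'
from look import *
plan([.453,.274,.08],np.pi+0.04)
E
```

```text
row [ 0.006 -0.004  1.146] [ 0.009  0.014 -2.128] rows>=1.8 pos [0.4532 0.2741 0.1258] t 5.05 F [-0.4  1.5 -0.1] op 1.000
```

Emit:
apply_moves --moves '[0, 0, 0.3, 0, 0, -1.1, 0, 0, 0.6, 0, 0, -2.13, 0, 0, 0.9, 0, 0, -2.13, 0, 0, 0.9, 0, 0, -2.13]'

```text
t: 5.38
position: [0.452, 0.2734, 0.0879]
tool_rot: [-0.001, -0.02, 1.0, -0.0]
force: [-0.9, -0.2, -0.0]
opening: 1.002
```

```bash
python3 - <<'E'
from look import *
plan([.453,.274,.08],np.pi+0.04)
p=ctrl.observe()['position']
print([proj(n,p) for n in('top','scene')],[proj(n,p+np.array([0,s*.0425,.013])) for n in('top','scene')for s in(1,-1)])
look('3',(190,180),(230,190))
E
```

```text
row [-0.025  0.014  0.198] [-0.007 -0.011  0.004] rows>=0.2 pos [0.452  0.2734 0.0879] t 5.38 F [-0.9 -0.2 -0. ] op 1.002
[array([231.96478486, 249.89159159]), array([253.54932228, 294.05283077])] [array([211.60530069, 249.73404741]), array([249.82874827, 248.99554295]), array([234.15026789, 300.7900499 ]), array([270.6936349 , 274.83798059])]
```

View pics/top3c.png

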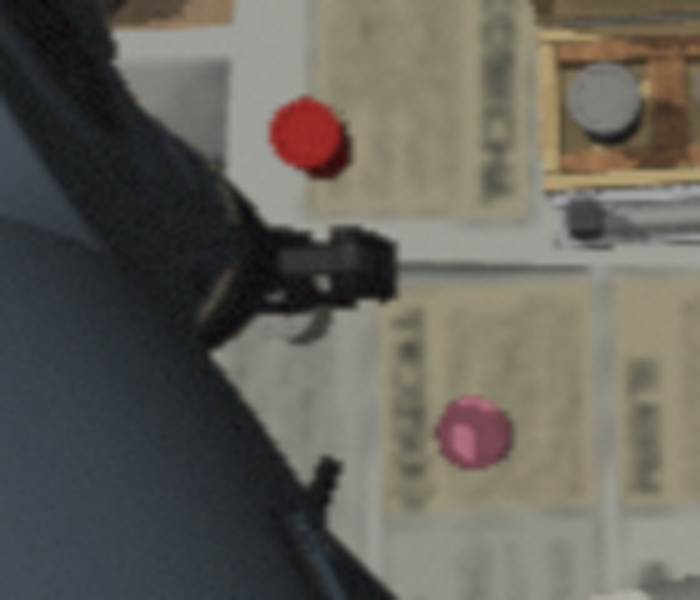

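View pics/scene3c.png

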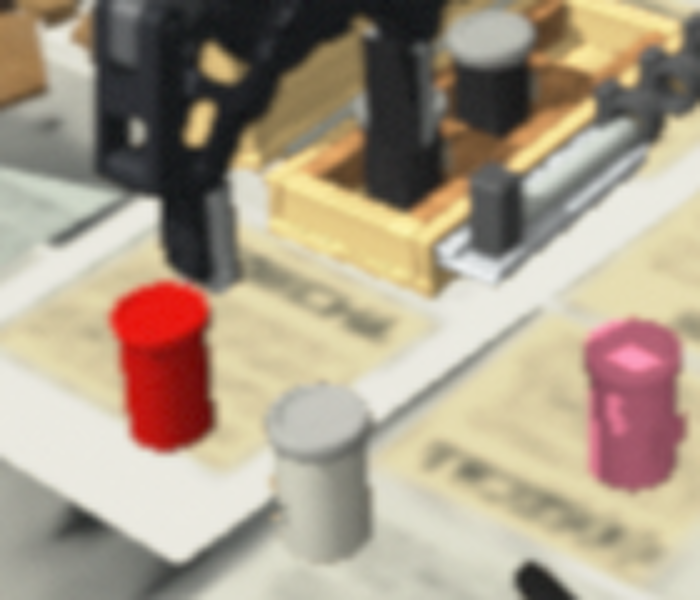

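```bash
python3 - <<'E'
import cv2
a=cv2.imread("pics/scene3.png")[190:300,190:300]; cv2.imwrite("pics/s3z.png",cv2.resize(a,None,fx=5.4,fy=5.4,interpolation=cv2.INTER_CUBIC))
E
```

```text
(no output)
```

View pics/s3z.png

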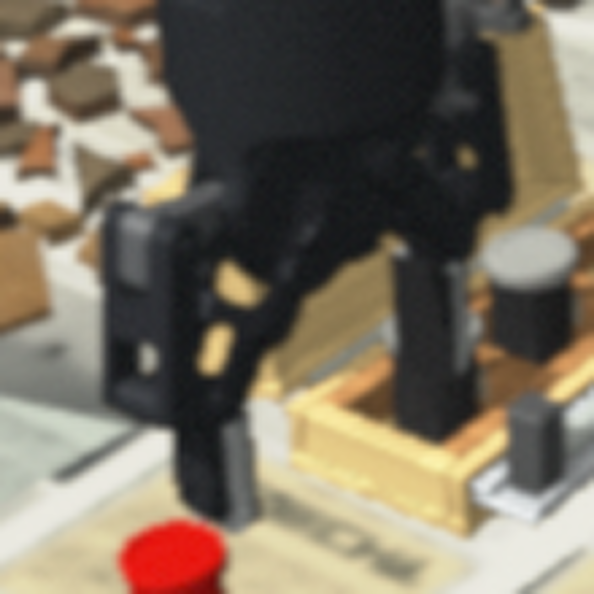

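```bash
python3 - <<'E'
from h import *
o,d=ray('scene',238.5,284.8)
for y in(.30,.316,.33): print(y,o+d*(y-o[1])/d[1])
for x in(.441,.452,.463): print(x,o+d*(x-o[0])/d[0])
for z in(.088,.101,.11): print(z,o+d*(z-o[2])/d[2])
print(ctrl.observe()['joint_pos'])
E
```

```text
0.3 [0.4562746  0.3        0.11943891]
0.316 [0.43975796 0.316      0.13574726]
0.33 [0.4253059  0.33       0.15001707]
0.441 [0.441      0.31479681 0.13452089]
0.452 [0.452      0.30414089 0.1236596 ]
0.463 [0.463      0.29348497 0.11279832]
0.088 [0.48811503 0.26915553 0.088     ]
0.101 [0.474949   0.28190973 0.101     ]
0.11 [0.46583405 0.29073956 0.11      ]
[ 5.43913719e-01  3.07572178e-01 -2.15673078e-01  1.04665456e+00
 -6.26430007e-05  5.04472919e-01]
```

```bash
python3 - <<'E'
from look import *
print(ctrl.observe()['position'])
look('4',(190,180),(190,190),110,110,5.4)
E
```

```text
[0.45301211 0.27394    0.08981462]
```

View pics/scene4c.png

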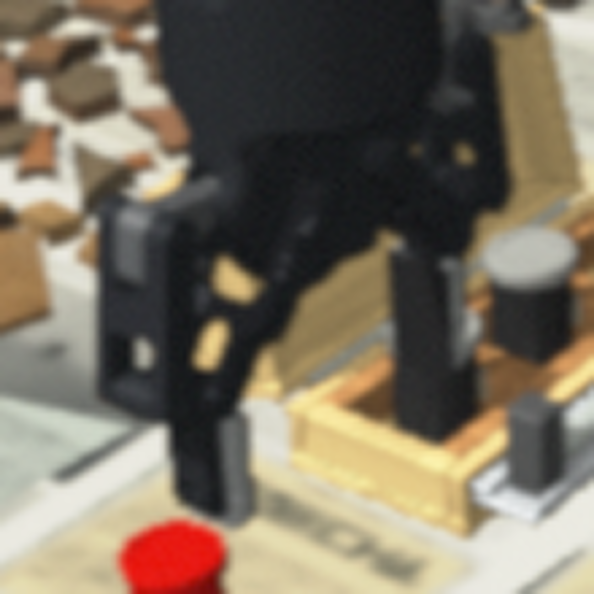

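```bash
python3 - <<'E'
from look import *
p=ctrl.observe()['position']
for dz in (0,.013,.045,.06,.09,.12):
    print(dz,[ (proj(n,p+np.array([0,s*.0425,dz]))-np.array([180,190] if n=='top' else [190,190]))*5.4 for n in('top','scene') for s in(-1,1)])
E
```

```text
0 [array([379.19697105, 317.17127536]), array([175.00254885, 321.11810948]), array([431.13171663, 486.12725594]), array([234.80584878, 627.39606616])]
0.013 [array([373.6956488 , 314.23524463]), array([166.77516379, 318.23850352]), array([429.39270692, 450.51796177]), array([231.26970267, 590.30799969])]
0.045 [array([359.50438838, 306.6614333 ]), array([145.5529598 , 310.81067746]), array([424.99277806, 360.42164947]), array([222.30414628, 496.27479478])]
0.06 [array([352.5135606 , 302.93046021]), array([135.09923681, 307.15184748]), array([422.86971884, 316.94826353]), array([217.96849606, 450.80131072])]
0.09 [array([337.82746966, 295.09256007]), array([113.1398184 , 299.46599447]), array([418.50188083, 227.50906827]), array([209.02894123, 357.04081732])]
0.12 [array([322.12052049, 286.70983252]), array([ 89.65606381, 291.24661988]), array([413.96384515, 134.58477506]), array([199.71288401, 259.33146402])]
```

View pics/top4c.png

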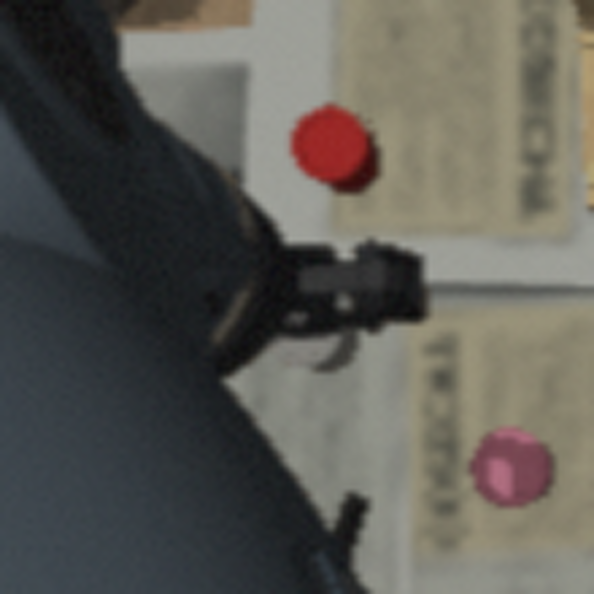

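Emit:
apply_moves --moves '[0, 0, 0, 0, 0, 0, 0, 0, 0, 0, 0, 0, 0, 0, 0, 0, 0, 0, 0, 0, 0, 0, 0, 0, 0, 0, 0, 0, 0, 0, 0, 0, 0, 0, 0, 0]' --fingers 0.45

```text
t: 6.08
position: [0.4537, 0.2744, 0.0906]
tool_rot: [0.001, -0.02, 1.0, 0.001]
force: [-0.7, 0.2, 0.2]
opening: 0.549
```

```bash
python3 - <<'E'
from look import *
s=ctrl.observe();print(s['position'],s['opening'])
look('5',None,(190,190),110,110,5.4)
E
```

```text
[0.45365409 0.27435218 0.09062678] 0.549410654563192
```

View pics/scene5c.png

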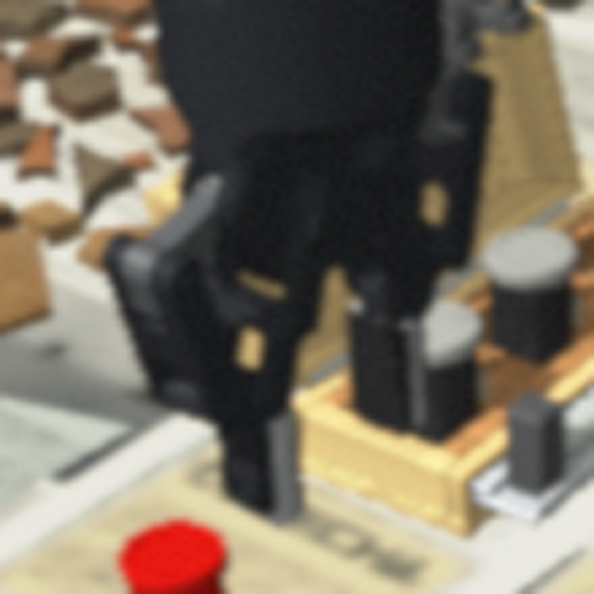

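```bash
python3 - <<'E'
from look import *
for uv,y in(((302,510),.2744+.0233),((410,432),.2744-.0233),((272,522),.2744+.0233+.0145)):
    o,d=ray('scene',190+uv[0]/5.4,190+uv[1]/5.4); print(o+d*(y-o[1])/d[1])
E
```

```text
[0.44287669 0.2977     0.12445707]
[0.44350419 0.2511     0.12483036]
[0.44013331 0.3122     0.13001483]
```

Emit:
apply_moves --moves '[0, 0, 0.25, 0, 0, 0, 0, 0, 0.5, 0, 0, 0, 0, 0, 0.75, 0, 0, 0, 0, 0, 1.0, 0, 0, 0, 0, 0, 1.25, 0, 0, 0, 0, 0, 1.4, 0, 0, 0, 0, 0, 1.5, 0, 0, 0, 0, 0, 1.5, 0, 0, 0]' --fingers 0.25

```text
t: 6.8
position: [0.4532, 0.2741, 0.0295]
tool_rot: [0.0, -0.02, 1.0, 0.0]
force: [-0.7, 0.6, 0.2]
opening: 0.755
```

```bash
python3 - <<'E'
from look import *
s=ctrl.observe();print(s['position'],s['opening'],s['force'])
look('6',(190,190),(230,190),110,110,5.4)
E
```

```text
[0.45323075 0.27408387 0.02950273] 0.7548005922644594 [-0.67549047  0.63024937  0.1806061 ]
```

View pics/scene6c.png

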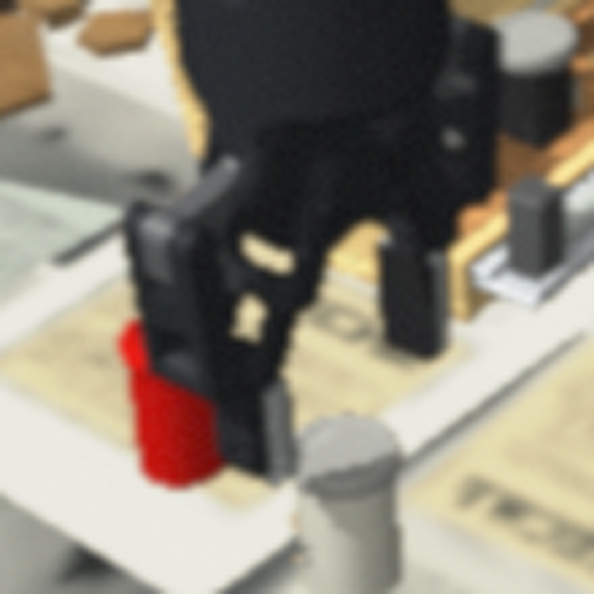

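View pics/top6c.png

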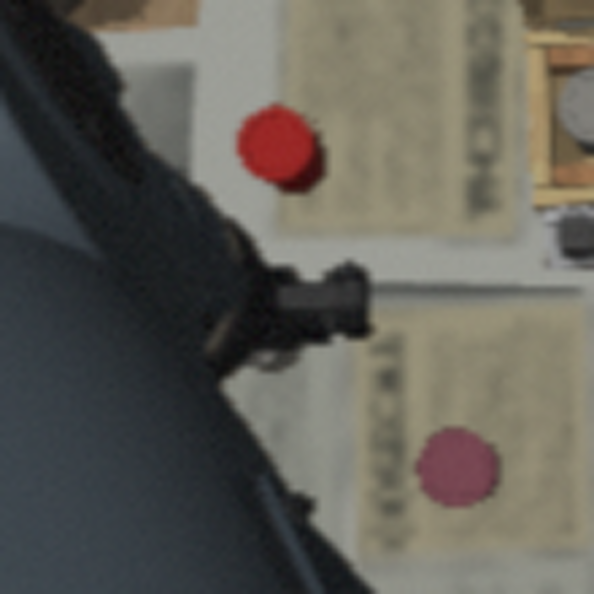

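Emit:
apply_moves --moves '[0, 0, 0.15, 0, 0, 0, 0, 0, 0.3, 0, 0, 0, 0, 0, 0.45, 0, 0, 0, 0, 0, 0.45, 0, 0, 0]'

```text
t: 7.23
position: [0.4532, 0.2741, 0.0113]
tool_rot: [0.0, -0.02, 1.0, 0.0]
force: [0.5, 0.2, 0.2]
opening: 0.747
```

```bash
python3 - <<'E'
from look import *
s=ctrl.observe();print(s['position'],s['opening'],s['force'])
look('7',None,(230,190),110,110,5.4)
E
```

```text
[0.45318578 0.27407693 0.01134998] 0.7471534396474944 [0.47225491 0.24903136 0.23603786]
```

View pics/scene7c.png

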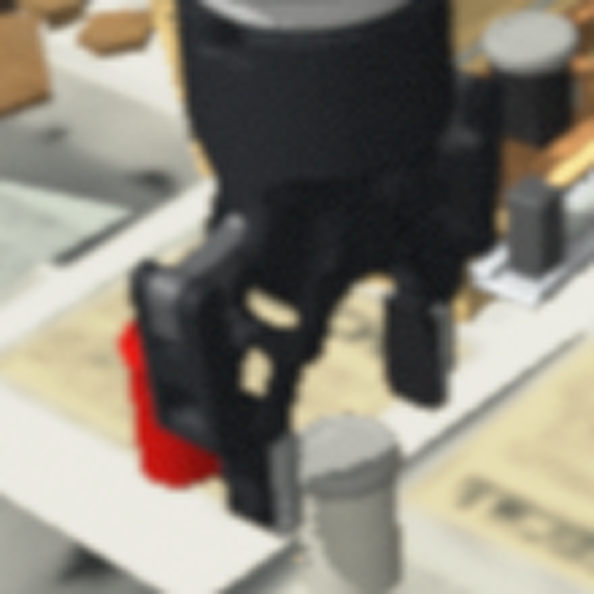

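Emit:
apply_moves --moves '[0, 0, -0.25, 0, 0, 0, 0, 0, -0.47, 0, 0, 0, 0, 0, -0.47, 0, 0, 0]'

```text
t: 7.53
position: [0.4546, 0.2749, 0.033]
tool_rot: [0.002, -0.02, 1.0, 0.001]
force: [0.6, 0.2, -0.5]
opening: 0.75
```

Emit:
apply_moves --moves '[0, 0, 0, 0, 0, 0, 0, 0, 0, 0, 0, 0, 0, 0, 0, 0, 0, 0, 0, 0, 0, 0, 0, 0, 0, 0, 0, 0, 0, 0, 0, 0, 0, 0, 0, 0]' --fingers 0.64

```text
t: 8.03
position: [0.4544, 0.2748, 0.0328]
tool_rot: [0.002, -0.02, 1.0, 0.001]
force: [0.1, -0.2, 1.0]
opening: 0.361
```

```bash
python3 - <<'E'
from look import *
s=ctrl.observe();print(s['position'],s['opening'],s['force'])
look('8',(190,190),(230,190),110,110,5.4)
E
```

```text
[0.45441551 0.27481094 0.03279983] 0.36052434945661727 [ 0.1105126  -0.20107113  0.97210122]
```

View pics/scene8c.png

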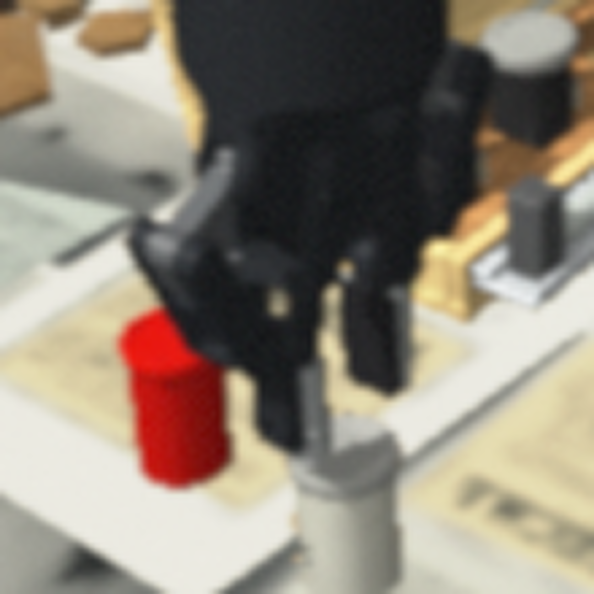

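Emit:
apply_moves --moves '[0.09, 0, 0, 0, 0, 0, 0.09, 0, 0, 0, 0, 0, 0.09, 0.01, 0, 0, 0, 0, 0.09, 0.01, 0.3, 0, 0, 0, 0.09, 0.01, 0.6, 0, 0, 0, 0.09, 0.01, 0.87, 0, 0, 0, 0.09, 0.01, 0.87, 0, 0, 0]' --fingers 0.38

```text
t: 8.72
position: [0.4499, 0.2745, -0.0036]
tool_rot: [0.001, -0.02, 1.0, 0.0]
force: [-1.3, -1.5, 0.4]
opening: 0.618
```

```bash
python3 - <<'E'
from look import *
s=ctrl.observe();print(s['position'],s['opening'],s['force'])
look('9',None,(230,190),110,110,5.4)
E
```

```text
[ 0.44986192  0.27452855 -0.00363489] 0.61802560848411 [-1.30831261 -1.46020248  0.40482905]
```

View pics/scene9c.png

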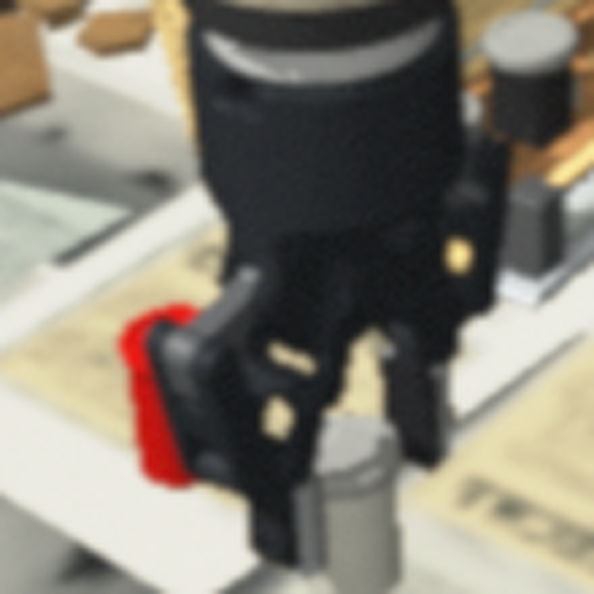

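Emit:
apply_moves --moves '[0, 0, 0, 0, 0, 0, 0, 0, 0, 0, 0, 0, 0, 0, 0, 0, 0, 0, 0, 0, 0, 0, 0, 0, 0, 0, 0, 0, 0, 0, 0, 0, 0, 0, 0, 0]' --fingers 0.8

```text
t: 9.27
position: [0.4507, 0.275, -0.002]
tool_rot: [0.002, -0.02, 1.0, 0.001]
force: [-0.8, -1.0, 6.0]
opening: 0.374
```

```bash
python3 - <<'E'
from look import *
s=ctrl.observe();print(s['position'],s['opening'],s['force'])
look('10',None,(230,190),110,110,5.4)
E
```

```text
[ 0.45072286  0.27497929 -0.00200227] 0.3738079271708864 [-0.82356881 -1.02380412  6.02591591]
```

View pics/scene10c.png

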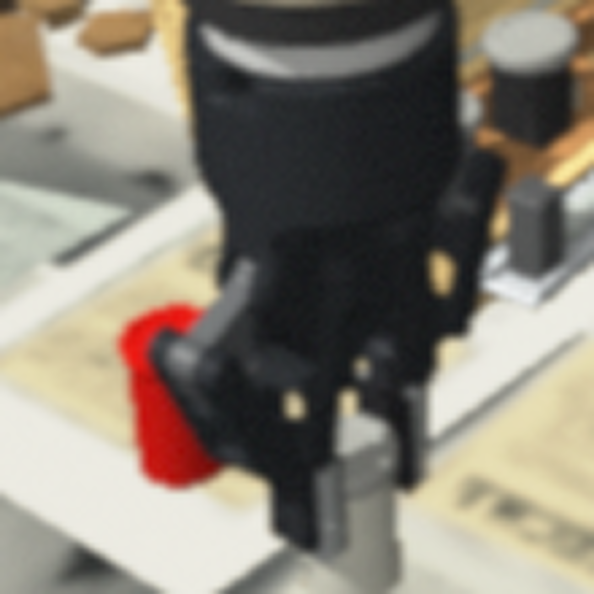

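```bash
python3 - <<'E'
from look import *
np.set_printoptions(precision=4,suppress=True)
im=cv2.imread('pics/top0.png').astype(float); yel=cv2.GaussianBlur(im[...,2]-im[...,0],(3,1),0)
def fit(P,l):
    P=np.array(P);k=np.polyfit(P[:,1],P[:,0],1)
    for _ in range(4):
        r=P[:,0]-np.polyval(k,P[:,1]); m=np.abs(r)<max(.0008,2*np.median(np.abs(r))); k=np.polyfit(P[m,1],P[m,0],1)
    print(l,'yaw %.4f'%-np.arctan(k[0]),'x@y=.06 %.4f'%np.polyval(k,.06),m.sum(),len(P),'res',np.std(r[m]))
def cross(u,r0,r1,th,fall=True):
    c=yel[r0:r1,u]
    for i in range(len(c)-1,0,-1):
        if c[i]<th<=c[i-1]: return r0+i-1+(c[i-1]-th)/(c[i-1]-c[i])
P=[]
for u in range(291,366):
    v=cross(u,218,234,32)
    if v: P.append(onz('top',u,v,.028))
fit(P,'front'); 
P=[]
for u in range(288,366):
    c=yel[156:170,u]; i=np.argmax(c>28)
    if i: P.append(onz('top',u,156+i-(c[i]-28)/(c[i]-c[i-1]),.12))
fit(P,'lidtop')
# end edges along v: left/right wall outer at rows 205..222
for lab,cols,s in(('right',range(358,375),1),('left',range(300,280,-1),-1)):
    P=[]
    for v in range(202,222):
        c=yel[v,list(cols)]; 
        for i in range(len(c)-1,0,-1):
            if c[i]<30<=c[i-1]:
                P.append(onz('top',cols[0]+s*(i-1+(c[i-1]-30)/(c[i-1]-c[i])),v,.028)); break
    P=np.array(P); k=np.polyfit(P[:,0],P[:,1],1); r=P[:,1]-np.polyval(k,P[:,0]); m=abs(r)<.002; k=np.polyfit(P[m,0],P[m,1],1)
    print(lab,'yaw',np.arctan(k[0]),'y@x=.55',np.polyval(k,.55),m.sum())
E
python3 - <<'E'
import cv2
a=cv2.imread("pics/scene0.png")[210:290,220:350]; cv2.imwrite("pics/sb.png",cv2.resize(a,None,fx=6,fy=6,interpolation=cv2.INTER_CUBIC))
E
```

```text
front yaw 0.0354 x@y=.06 0.5121 60 75 res 0.00033708696474873105
lidtop yaw 0.0446 x@y=.06 0.6449 66 78 res 0.0004072051963348127
right yaw 0.046122440450164046 y@x=.55 -0.03515527122086406 20
left yaw 0.03249564156167873 y@x=.55 0.1542510988436268 20
```

View pics/sb.png

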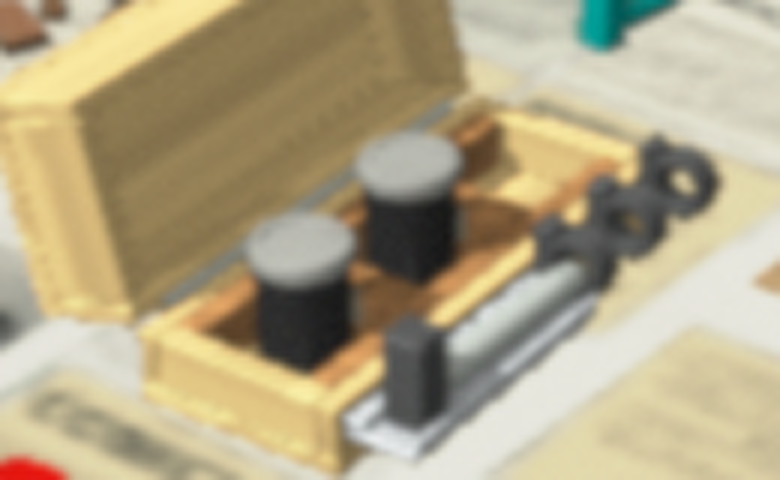

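Emit:
apply_moves --moves '[0, 0, -0.3, 0, 0, 0, 0, 0, -0.8, 0, 0, 0, 0, 0, -1.5, 0, 0, 0, 0, 0, -2.2, 0, 0, 0, 0, 0, -2.8, 0, 0, 0, 0, 0, -3.0, 0, 0, 0, 0, 0, -3.0, 0, 0, 0]'

```text
t: 9.9
position: [0.4516, 0.2756, 0.1201]
tool_rot: [0.003, -0.02, 1.0, 0.002]
force: [0.2, 0.4, -0.8]
opening: 0.375
```

```bash
python3 - <<'E'
from look import *
plan([.553,.002,.118],np.pi+.04)
look('11',None,(170,190),110,110,5.4)
E
```

```text
row [-2.262 -6.935  0.042] [ 0.034  0.064 -0.003] rows>=7.0 pos [0.4516 0.2756 0.1201] t 9.90 F [ 0.2  0.4 -0.8] op 0.375
```

View pics/scene11c.png

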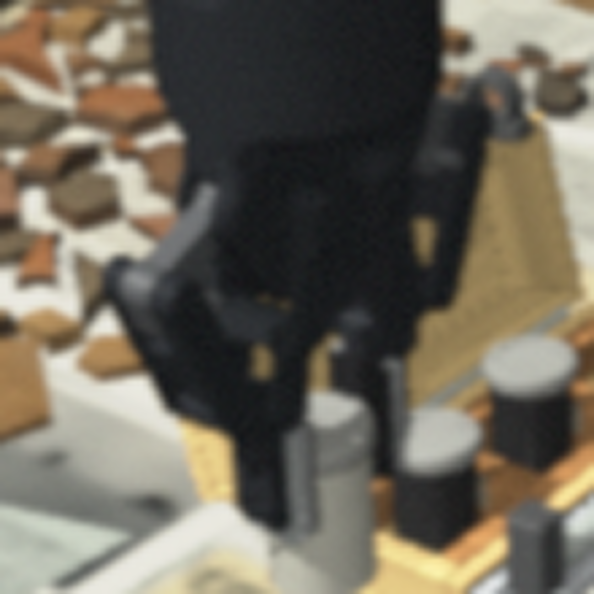

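Emit:
apply_moves --moves '[-0.1, -0.4, 0, 0.03, 0.05, 0, -0.3, -1.0, 0, 0.03, 0.05, 0, -0.55, -1.7, 0, 0.03, 0.05, 0, -0.8, -2.5, 0, 0.03, 0.05, 0, -1.1, -3.3, 0, 0.03, 0.05, 0, -1.35, -4.1, 0, 0.03, 0.05, 0, -1.6, -4.9, 0, 0.03, 0.05, 0, -1.85, -5.7, 0, 0.03, 0.05, 0, -2.1, -6.4, 0, 0.03, 0.05, 0, -2.26, -6.93, 0, 0.03, 0.05, 0, -2.26, -6.93, 0, 0.03, 0.05, 0, -2.26, -6.93, 0, 0.03, 0.05, 0]'

```text
t: 10.95
position: [0.5512, 0.0007, 0.1161]
tool_rot: [-0.002, -0.019, 1.0, -0.0]
force: [-0.7, -0.1, -0.6]
opening: 0.373
```

```bash
python3 - <<'E'
from look import *
plan([.553,.002,.06],np.pi+.04)
print(ctrl.observe()['joint_pos'])
look('12',None,(170,250),110,110,5.4)
E
```

```text
row [-0.052  0.032  1.402] [-0.004 -0.036 -0.027] rows>=1.3 pos [0.5512 0.0007 0.1161] t 10.95 F [-0.7 -0.1 -0.6] op 0.373
[ 1.58326493e-03  3.27338068e-01 -1.13661749e-01  1.13359831e+00
 -5.60002718e-04 -3.56307162e-02]
```

View pics/scene12c.png

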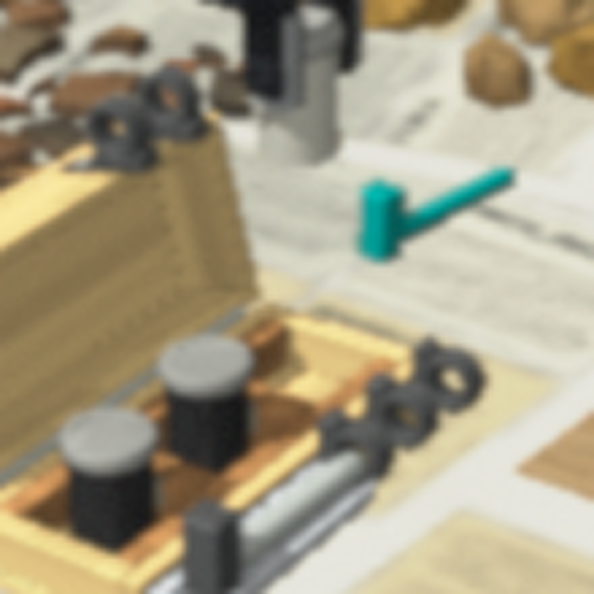

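Emit:
apply_moves --moves '[-0.03, 0.03, 0.4, 0, 0, 0, -0.05, 0.03, 0.9, 0, 0, 0, -0.05, 0.03, 1.4, 0, 0, 0, -0.05, 0.03, 1.75, 0, 0, 0, -0.05, 0.03, 1.75, 0, 0, 0]'

```text
t: 11.42
position: [0.5498, 0.0042, 0.0431]
tool_rot: [-0.005, -0.02, 1.0, -0.0]
force: [-0.7, 0.2, -0.6]
opening: 0.375
```

```bash
python3 - <<'E'
from look import *
plan([.553,.002,.006],np.pi+.04)
look('13',(150,280),(190,250),110,110,5.4)
E
```

```text
row [-0.087 -0.058  0.927] [ 0.001 -0.09   0.003] rows>=0.9 pos [0.5498 0.0042 0.0431] t 11.42 F [-0.7  0.2 -0.6] op 0.375
```

View pics/scene13c.png

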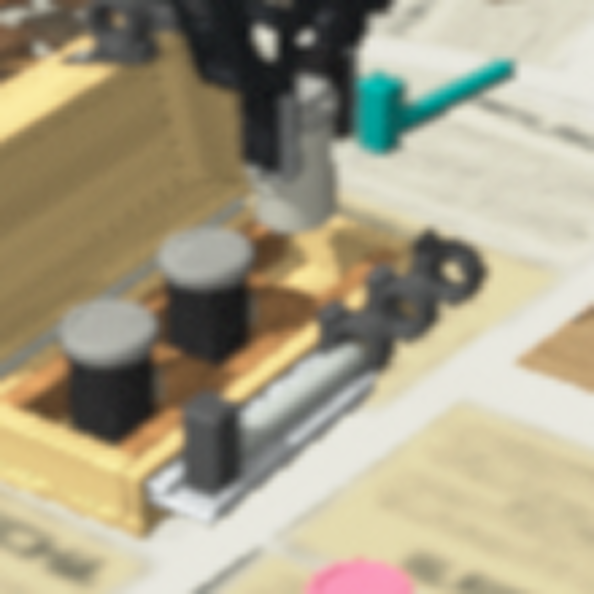

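View pics/top13c.png

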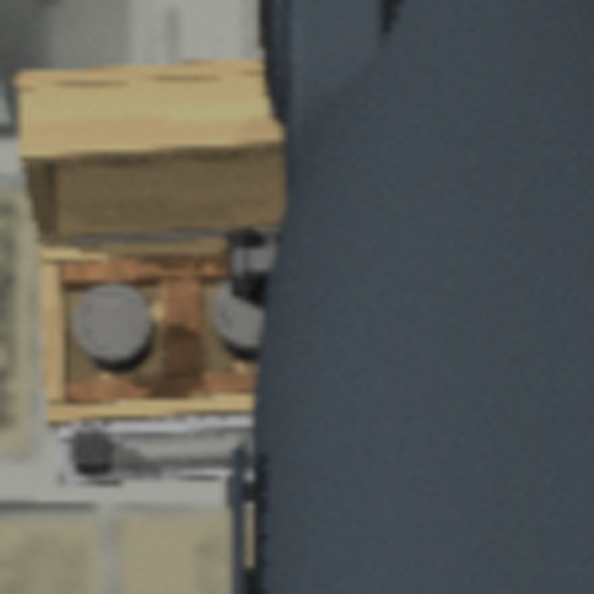

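```bash
python3 - <<'E'
from look import *
np.set_printoptions(precision=4,suppress=True)
p=ctrl.observe()['position']; print(p)
S=lambda x,y:(250+x/5.4,190+y/5.4)
c=np.array([0,.0023,0])
print('bottom now',onz('scene',*S(296,212),p[2]+.002)-c, 'cap2',onz('scene',*S(206,256),.059)-c,'cap1',onz('scene',*S(108,331),.059)-c)
for lab,X in(('cap top pred',p+[0,0,.053]),('bottom pred',p+[0,0,.002]),('cell floor',np.array([.553,.002,.008])),('cell top c',np.array([.553,.002,.028]))):
    print(lab,(proj('scene',X+c)-[250,190])*5.4)
a=.04
for l,(bx,by,bz) in dict(corner_cell_FR=(-22,-84,28),cell_FL=(-22,-40,28),cell_BR=(22,-84,28),FLtop=(-40,94,28),FRtop=(-40,-94,28),BRtop=(40,-94,28),lug1=(-56,-12,28),lug3=(-56,-88,28)).items():
    X=np.array([.5505+(bx*np.cos(a)-by*np.sin(a))/1e3,.064+(bx*np.sin(a)+by*np.cos(a))/1e3,bz/1e3])
    print(l,(proj('scene',X+c)-[250,190])*5.4,(proj('top',X+[.0017,-.0045,0])-[280,150])*5.4)
E
```

```text
[0.5519 0.0039 0.046 ]
bottom now [0.5531 0.003  0.048 ] cap2 [0.5484 0.0637 0.059 ] cap1 [0.5438 0.1242 0.059 ]
cap top pred [296.4477  94.8374]
bottom pred [297.1994 213.7956]
cell floor [298.3157 300.2175]
cell top c [298.0418 256.0182]
corner_cell_FR [376.9448 248.3903] [441.9595 355.5274]
cell_FL [312.8951 297.3659] [342.9208 361.4532]
cell_BR [283.8088 216.7188] [435.087  258.3196]
FLtop [134.0603 483.0226] [ 43.7634 419.5123]
FRtop [429.944  250.7769] [467.3578 394.2335]
BRtop [261.19   193.8995] [454.6537 217.4865]
lug1 [346.5813 357.858 ] [284.6514 441.0081]
lug3 [456.8303 269.2342] [456.3612 430.7848]
```

```bash
python3 - <<'E'
from look import *
plan([.553,.002,.0075],np.pi+.04)
E
```

```text
row [-0.032 -0.048  0.962] [-0.001 -0.051 -0.001] rows>=0.9 pos [0.5519 0.0039 0.046 ] t 11.52 F [ 0.1  0.9 -0.3] op 0.368
```

Emit:
apply_moves --moves '[-0.03, -0.05, 0.2, 0, -0.05, 0, -0.03, -0.05, 0.4, 0, -0.05, 0, -0.03, -0.05, 0.6, 0, -0.05, 0, -0.03, -0.05, 0.78, 0, -0.05, 0, -0.03, -0.05, 0.88, 0, -0.05, 0, -0.03, -0.05, 0.92, 0, -0.05, 0, -0.03, -0.05, 0.95, 0, -0.05, 0, -0.03, -0.05, 0.95, 0, -0.05, 0]'

```text
t: 12.18
position: [0.553, 0.0018, 0.0079]
tool_rot: [-0.0, -0.02, 1.0, -0.0]
force: [0.1, 0.5, -0.4]
opening: 0.373
```

```bash
python3 - <<'E'
from look import *
plan([.553,.002,.0075],np.pi+.04)
look('14',None,(190,250),110,110,5.4)
E
```

```text
row [-0.001  0.004  0.01 ] [-0.001 -0.002 -0.001] rows>=0.0 pos [0.553  0.0018 0.0079] t 12.18 F [ 0.1  0.5 -0.4] op 0.373
```

View pics/scene14c.png

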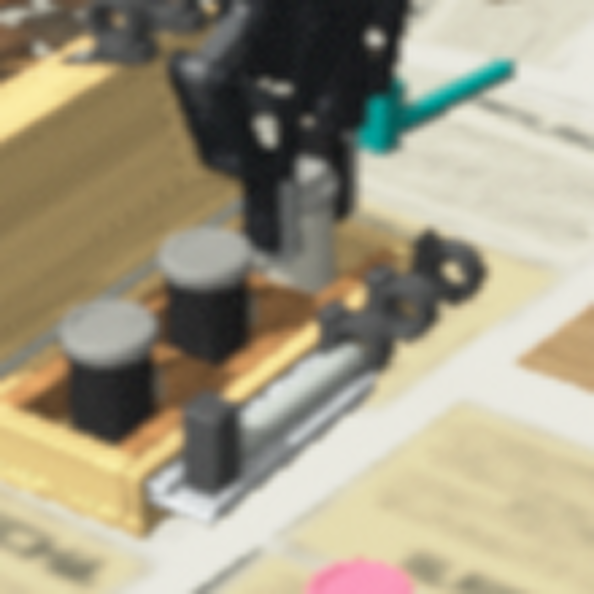

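Emit:
apply_moves --moves '[0, 0, 0.02, 0, 0, 0, 0, 0, 0.03, 0, 0, 0, 0, 0, 0.03, 0, 0, 0]'

```text
t: 12.48
position: [0.5532, 0.0018, 0.007]
tool_rot: [0.0, -0.02, 1.0, -0.0]
force: [-0.5, -0.6, -0.9]
opening: 0.37
```

Emit:
apply_moves --moves '[0, 0, 0, 0, 0, 0, 0, 0, 0, 0, 0, 0, 0, 0, 0, 0, 0, 0, 0, 0, 0, 0, 0, 0]' --fingers 0.47

```text
t: 12.82
position: [0.5532, 0.0018, 0.0071]
tool_rot: [0.0, -0.02, 1.0, -0.0]
force: [0.1, 0.7, -0.6]
opening: 0.528
```

Emit:
apply_moves --moves '[0, 0, -0.3, 0, 0, 0, 0, 0, -0.8, 0, 0, 0, 0, 0, -1.5, 0, 0, 0, 0, 0, -2.3, 0, 0, 0, 0, 0, -3.1, 0, 0, 0, 0, 0, -3.9, 0, 0, 0, 0, 0, -4.7, 0, 0, 0, 0, 0, -4.7, 0, 0, 0]'

```text
t: 13.48
position: [0.5558, 0.0019, 0.2014]
tool_rot: [0.005, -0.02, 1.0, -0.0]
force: [0.9, 0.4, 0.1]
opening: 0.531
```

```bash
python3 - <<'E'
from look import *
plan([.553,.002,.0075],np.pi+.04)
look('15',(150,280),(190,250),110,110,5.4)
E
```

```text
row [0.115 0.008 4.846] [-0.005  0.09  -0.001] rows>=4.6 pos [0.5558 0.0019 0.2014] t 13.48 F [0.9 0.4 0.1] op 0.531
```

View pics/scene15c.png

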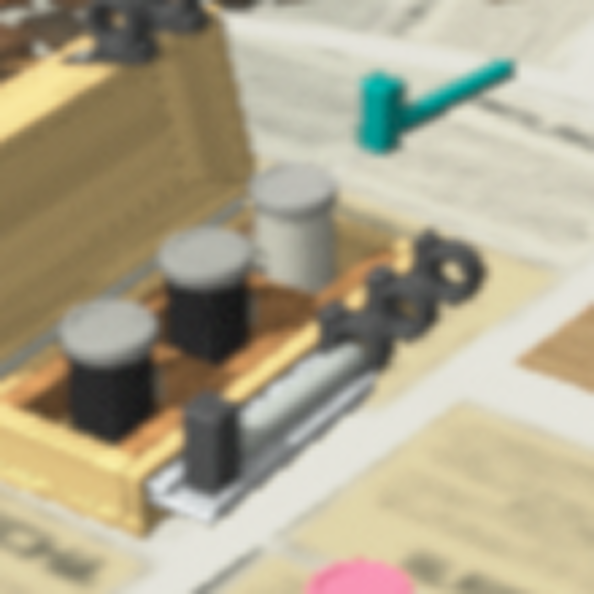

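```bash
python3 - <<'E'
from look import *
plan([.680,.104,.19],np.pi+.04)
E
```

```text
row [-3.249  2.425  0.17 ] [-0.002  0.033 -0.001] rows>=3.9 pos [0.554  0.0019 0.1964] t 13.58 F [ 0.2 -0.2  0.1] op 0.527
```

View pics/top15c.png

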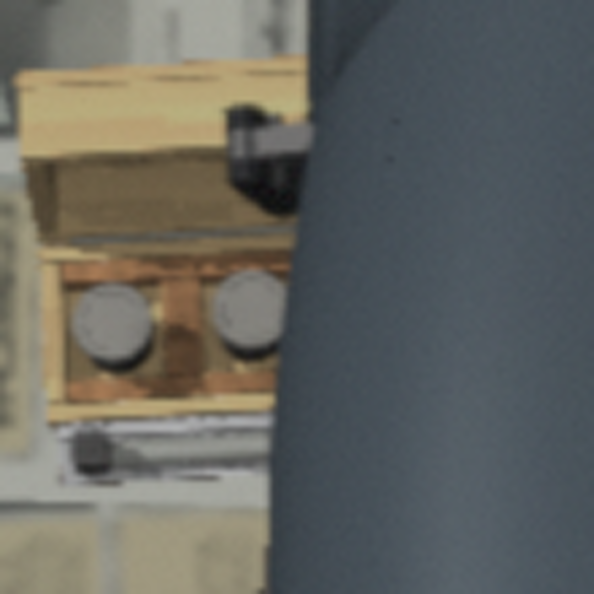

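Emit:
apply_moves --moves '[-0.3, 0.2, 0, 0, 0, 0, -0.8, 0.6, 0, 0, 0, 0, -1.4, 1.0, 0, 0, 0, 0, -2.0, 1.5, 0, 0, 0, 0, -2.6, 2.0, 0, 0, 0, 0, -3.1, 2.3, 0, 0, 0, 0, -3.25, 2.43, 0, 0, 0.03, 0, -3.25, 2.43, 0, 0, 0.03, 0, -3.25, 2.43, 0, 0, 0.03, 0]' --fingers 1.0

```text
t: 14.33
position: [0.6793, 0.1042, 0.1947]
tool_rot: [-0.001, -0.02, 1.0, -0.0]
force: [-0.5, 0.8, 0.3]
opening: -0.001
```

```bash
python3 - <<'E'
from look import *
plan([.680,.104,.046],np.pi+.04)
p=ctrl.observe()['position']; print((proj('scene',p+[0,.0023,.031])-[200,100])*5.4)
look('16',(90,240),(100,200),110,110,5.4)
E
```

```text
row [-0.027 -0.004  3.717] [-0.007 -0.027  0.004] rows>=3.6 pos [0.6793 0.1042 0.1947] t 14.33 F [-0.5  0.8  0.3] op -0.001
[ 96.33386232 261.83284756]
```

View pics/scene16c.png

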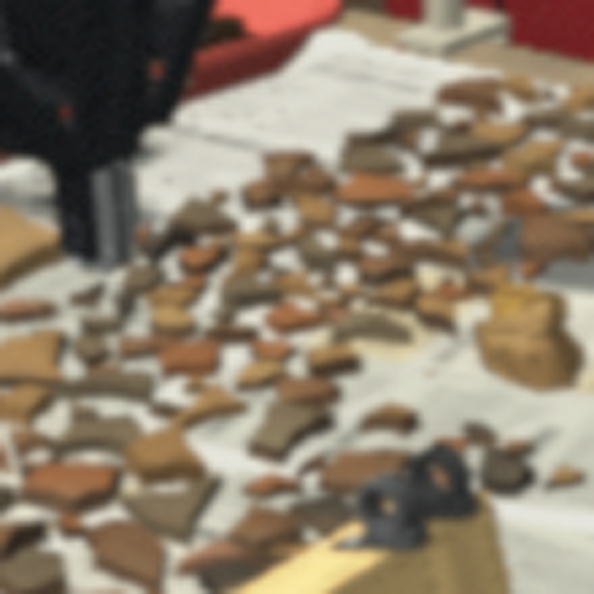

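Emit:
apply_moves --moves '[0, 0, 0.4, 0, 0, 0, 0, 0, 1.0, 0, 0, 0, 0, 0, 1.7, 0, 0, 0, 0, 0, 2.4, 0, 0, 0, 0, 0, 3.1, 0, 0, 0, -0.02, 0, 3.6, 0, 0, 0, -0.02, 0, 3.72, 0, 0, 0, -0.02, 0, 3.72, 0, 0, 0]'

```text
t: 15.1
position: [0.6781, 0.1026, 0.0462]
tool_rot: [-0.002, -0.019, 1.0, -0.001]
force: [0.9, 0.8, 0.1]
opening: -0.004
```

```bash
python3 - <<'E'
from look import *
for w in [(.6545,.1032,.046),(.642,.1027,.057),(.625,.102,.066),(.6065,.1013,.070),(.5874,.1005,.069),(.569,.0998,.063),(.553,.099,.053),(.544,.0988,.044),(.540,.0987,.039)]: plan(w,np.pi+.04)
look('17',None,(170,230),110,110,5.4)
E
```

```text
row [0.588 0.037 0.008] [-0.009 -0.038 -0.012] rows>=0.6 pos [0.6781 0.1026 0.0462] t 15.10 F [0.9 0.8 0.1] op -0.004
row [ 0.902  0.036 -0.266] [-0.009 -0.038 -0.012] rows>=0.9 pos [0.6781 0.1026 0.0462] t 15.10 F [0.9 0.8 0.1] op -0.004
row [ 1.329  0.035 -0.489] [-0.009 -0.038 -0.012] rows>=1.4 pos [0.6781 0.1026 0.0462] t 15.10 F [0.9 0.8 0.1] op -0.004
row [ 1.792  0.035 -0.587] [-0.009 -0.038 -0.012] rows>=1.8 pos [0.6781 0.1026 0.0462] t 15.10 F [0.9 0.8 0.1] op -0.004
row [ 2.27   0.034 -0.56 ] [-0.009 -0.038 -0.012] rows>=2.2 pos [0.6781 0.1026 0.0462] t 15.10 F [0.9 0.8 0.1] op -0.004
row [ 2.729  0.034 -0.409] [-0.009 -0.038 -0.012] rows>=2.6 pos [0.6781 0.1026 0.0462] t 15.10 F [0.9 0.8 0.1] op -0.004
row [ 3.129  0.03  -0.157] [-0.009 -0.038 -0.012] rows>=3.0 pos [0.6781 0.1026 0.0462] t 15.10 F [0.9 0.8 0.1] op -0.004
row [3.353 0.034 0.069] [-0.009 -0.038 -0.012] rows>=3.2 pos [0.6781 0.1026 0.0462] t 15.10 F [0.9 0.8 0.1] op -0.004
row [3.452 0.036 0.194] [-0.009 -0.038 -0.012] rows>=3.3 pos [0.6781 0.1026 0.0462] t 15.10 F [0.9 0.8 0.1] op -0.004
```

View pics/scene17c.png

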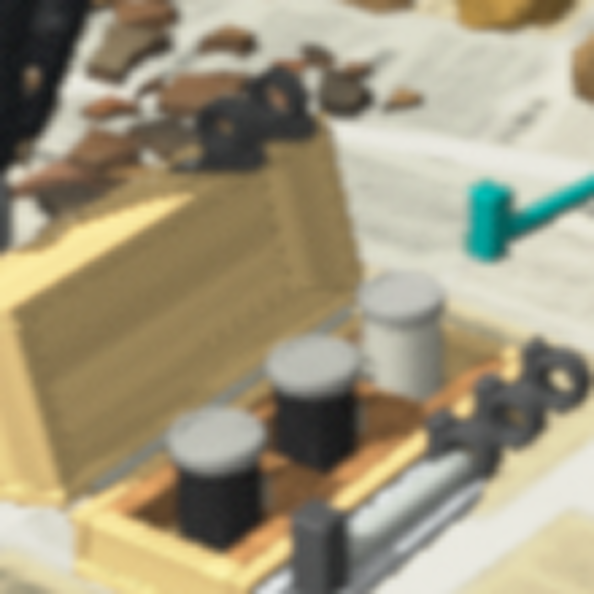

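First part of the lid push (to about waypoint 4), in small steps.

Emit:
apply_moves --moves '[0.3, 0.03, 0, 0, 0, 0, 0.59, 0.03, 0, 0, 0, 0, 0.75, 0.03, -0.14, 0, 0, 0, 0.9, 0.03, -0.27, 0, 0, 0, 1.1, 0.03, -0.38, 0, 0, 0, 1.33, 0.03, -0.49, 0, 0, 0, 1.55, 0.03, -0.55, 0, 0, 0, 1.79, 0.03, -0.59, 0, 0, 0, 1.79, 0.03, -0.59, 0, 0, 0]'

```text
t: 15.9
position: [0.6061, 0.1013, 0.073]
tool_rot: [-0.001, -0.02, 1.0, -0.0]
force: [1.7, 0.2, 1.1]
opening: 0.002
```

```bash
python3 - <<'E'
from look import *
for w in [(.5874,.1005,.069),(.569,.0998,.063),(.553,.099,.053),(.544,.0988,.044),(.540,.0987,.039)]: plan(w,np.pi+.04)
look('18',None,(170,230),110,110,5.4)
E
```

```text
row [ 0.467 -0.002  0.099] [-0.005 -0.012 -0.009] rows>=0.5 pos [0.6061 0.1013 0.073 ] t 15.90 F [1.7 0.2 1.1] op 0.002
row [ 0.927 -0.002  0.25 ] [-0.005 -0.012 -0.009] rows>=0.9 pos [0.6061 0.1013 0.073 ] t 15.90 F [1.7 0.2 1.1] op 0.002
row [ 1.327 -0.006  0.5  ] [-0.005 -0.012 -0.009] rows>=1.4 pos [0.6061 0.1013 0.073 ] t 15.90 F [1.7 0.2 1.1] op 0.002
row [ 1.552 -0.002  0.726] [-0.005 -0.012 -0.009] rows>=1.6 pos [0.6061 0.1013 0.073 ] t 15.90 F [1.7 0.2 1.1] op 0.002
row [ 1.652e+00 -1.000e-03  8.510e-01] [-0.005 -0.012 -0.009] rows>=1.8 pos [0.6061 0.1013 0.073 ] t 15.90 F [1.7 0.2 1.1] op 0.002
```

View pics/scene18c.png

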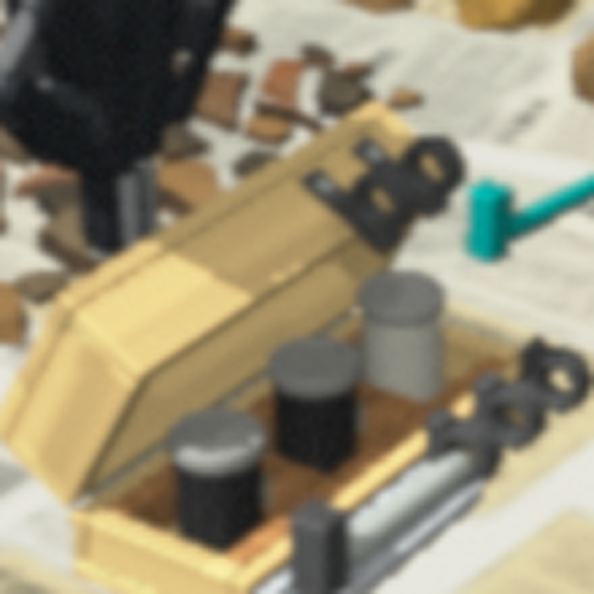

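Emit:
apply_moves --moves '[0.23, 0, 0.05, 0, 0, 0, 0.47, 0, 0.1, 0, 0, 0, 0.7, 0, 0.17, 0, 0, 0, 0.93, 0, 0.25, 0, 0, 0, 1.13, 0, 0.37, 0, 0, 0, 1.33, 0, 0.5, 0, 0, 0, 1.44, 0, 0.61, 0, 0, 0, 1.55, 0, 0.73, 0, 0, 0, 1.65, 0, 0.83, 0, 0, 0, 1.65, 0, 0.83, 0, 0, 0]'

```text
t: 16.78
position: [0.5421, 0.0989, 0.0411]
tool_rot: [0.001, -0.02, 1.0, -0.0]
force: [-0.5, -0.7, 15.9]
opening: 0.003
```

```bash
python3 - <<'E'
from look import *
plan((.540,.0987,.037),np.pi+.04)
look('19',None,(170,230),110,110,5.4)
E
```

```text
row [ 0.053 -0.003  0.102] [-0.004  0.026 -0.009] rows>=0.1 pos [0.5421 0.0989 0.0411] t 16.78 F [-0.5 -0.7 15.9] op 0.003
```

View pics/scene19c.png

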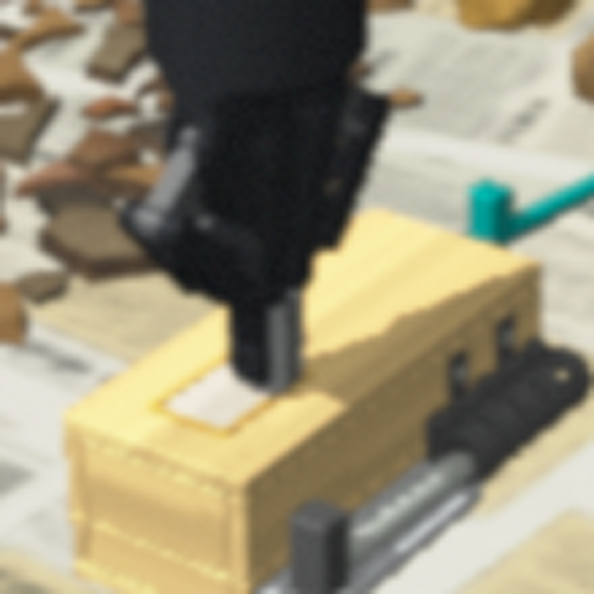

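Emit:
apply_moves --moves '[0.1, 0, 0.05, 0, 0, 0, 0.1, 0, 0.08, 0, 0, 0, 0.1, 0, 0.08, 0, 0, 0]'

```text
t: 17.08
position: [0.542, 0.099, 0.041]
tool_rot: [0.005, -0.019, 1.0, 0.0]
force: [1.1, -1.6, 25.2]
opening: -0.002
```

Emit:
apply_moves --moves '[0, 0, -0.3, 0, 0, 0, 0, 0, -0.8, 0, 0, 0, 0, 0, -1.5, 0, 0, 0, 0, 0, -1.8, 0, 0, 0, 0, 0, -1.8, 0, 0, 0]'

```text
t: 17.5
position: [0.543, 0.0992, 0.1155]
tool_rot: [0.007, -0.019, 1.0, 0.0]
force: [0.4, 0.5, 0.2]
opening: 0.0
```

```bash
python3 - <<'E'
from look import *
# push start: finger +y of block
a=.04
def W(bx,by,bz): return np.array([.5505+(bx*np.cos(a)-by*np.sin(a))/1e3,.064+(bx*np.sin(a)+by*np.cos(a))/1e3,bz/1e3])
for by in (0,62,75,85,95,110,120): print(by,W(-56,by,0))
plan(W(-58,115,60),np.pi+a)
c=np.array([0,.0023,0])
look('20',(150,280),(170,230),110,110,5.4)
for by in (55,62,64,70,78,80): print(by,(proj('scene',W(-56,by,52)+c)-[230,170])*5.4,(proj('top',W(-56,by,52)+[.0017,-.0045,0])-[280,150])*5.4)
E
```

```text
0 [0.49454479 0.0617606  0.        ]
62 [0.49206546 0.123711   0.        ]
75 [0.49154559 0.13670061 0.        ]
85 [0.4911457  0.14669261 0.        ]
95 [0.49074581 0.15668461 0.        ]
110 [0.49014597 0.17167261 0.        ]
120 [0.48974607 0.18166461 0.        ]
row [1.321 1.985 1.37 ] [ 0.004  0.142 -0.013] rows>=2.6 pos [0.543  0.0992 0.1155] t 17.50 F [0.4 0.5 0.2] op 0.000
55 [346.14958141 494.24833531] [130.74196243 442.93168057]
62 [334.17406236 503.56999895] [114.58712539 443.89396427]
64 [330.72963098 506.25112122] [109.97182899 444.16888035]
70 [320.33470993 514.34245798] [ 96.12692984 444.99356962]
78 [306.32929368 525.24417997] [ 77.66937412 446.09301772]
80 [302.80164134 527.99008087] [ 73.05539759 446.36785518]
```

View pics/scene20c.png

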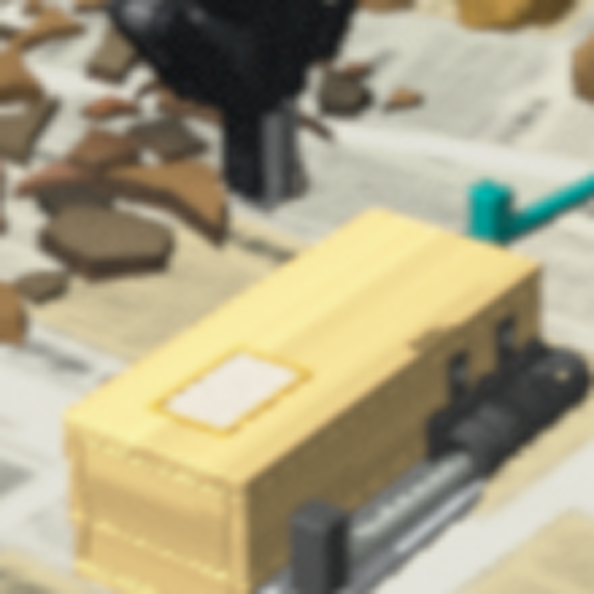

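View pics/top20c.png

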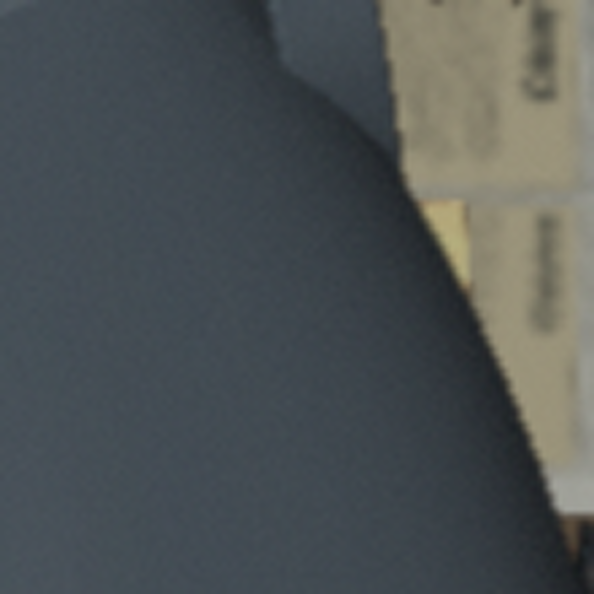

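Emit:
apply_moves --moves '[0.3, 0.5, 0, 0, 0.14, 0, 0.8, 1.2, 0, 0, 0.14, 0, 1.3, 1.8, 0, 0, 0.14, 0, 1.37, 1.87, 0, 0, 0.14, 0, 1.37, 1.87, 0.3, 0, 0.14, 0, 1.37, 1.87, 0.9, 0, 0.14, 0, 1.37, 1.87, 1.3, 0, 0.14, 0, 1.37, 1.87, 1.3, 0, 0.14, 0]'

```text
t: 18.27
position: [0.4815, 0.1705, 0.056]
tool_rot: [-0.005, -0.019, 1.0, -0.001]
force: [-0.6, 0.3, -0.7]
opening: -0.001
```

```bash
cat >> h.py <<'E'
a=.04
def W(bx,by,bz): return np.array([.5505+(bx*np.cos(a)-by*np.sin(a))/1e3,.064+(bx*np.sin(a)+by*np.cos(a))/1e3,bz/1e3])
def B(p):
    d=(np.array(p)-[.5505,.064,0])*1e3; return np.array([d[0]*np.cos(a)+d[1]*np.sin(a),-d[0]*np.sin(a)+d[1]*np.cos(a),d[2]])
E
python3 - <<'E'
from look import *
plan(W(-60,110,-1),np.pi+a); plan(W(-60,50,-1),np.pi+a); plan(W(-60,30,-1),np.pi+a)
print(B(ctrl.observe()['position']))
look('21',(170,210),(210,220),110,110,5.4)
E
```

```text
row [-0.133  0.023  1.423] [-0.022 -0.099 -0.01 ] rows>=1.4 pos [0.4815 0.1705 0.056 ] t 18.27 F [-0.6  0.3 -0.7] op -0.001
row [-0.135 -1.477  1.427] [-0.022 -0.099 -0.01 ] rows>=2.0 pos [0.4815 0.1705 0.056 ] t 18.27 F [-0.6  0.3 -0.7] op -0.001
row [-0.135 -1.977  1.428] [-0.022 -0.099 -0.01 ] rows>=2.3 pos [0.4815 0.1705 0.056 ] t 18.27 F [-0.6  0.3 -0.7] op -0.001
[-64.72725776 109.216992    55.98183309]
```

View pics/scene21c.png

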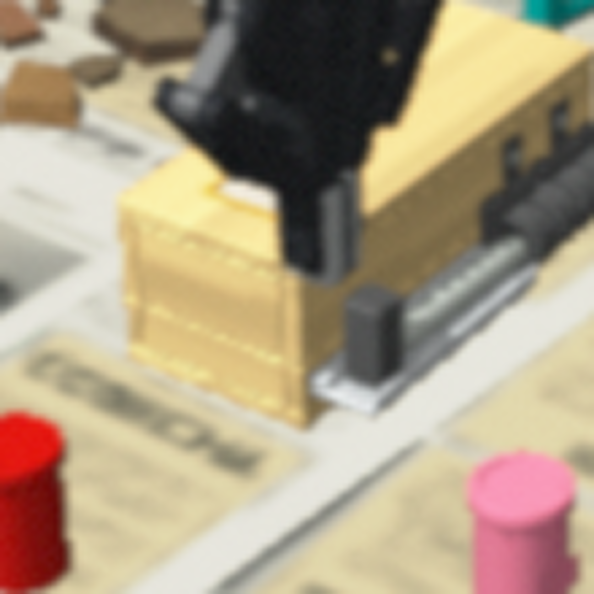

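Emit:
apply_moves --moves '[-0.13, 0.02, 0.3, 0, -0.1, 0, -0.13, 0.02, 0.7, 0, -0.1, 0, -0.13, 0.02, 1.1, 0, -0.1, 0, -0.13, 0.02, 1.35, 0, -0.1, 0, -0.13, 0.02, 1.42, 0, -0.1, 0, -0.13, 0.02, 1.42, 0, -0.1, 0]'

```text
t: 18.87
position: [0.488, 0.1719, 0.0021]
tool_rot: [0.002, -0.019, 1.0, -0.001]
force: [0.5, 0.3, -0.6]
opening: -0.0
```

```bash
python3 - <<'E'
from look import *
plan(W(-60,70,-1),np.pi+a); plan(W(-60,30,-1),np.pi+a)
print(B(ctrl.observe()['position']))
look('22',None,(210,220),110,110,5.4)
E
```

```text
row [ 0.046 -1.007  0.078] [-0.012  0.03  -0.015] rows>=1.0 pos [0.488  0.1719 0.0021] t 18.87 F [ 0.5  0.3 -0.6] op -0.000
row [ 0.045 -2.007  0.079] [-0.012  0.03  -0.015] rows>=1.9 pos [0.488  0.1719 0.0021] t 18.87 F [ 0.5  0.3 -0.6] op -0.000
[-58.09111303 110.28772544   2.07175003]
```

View pics/scene22c.png

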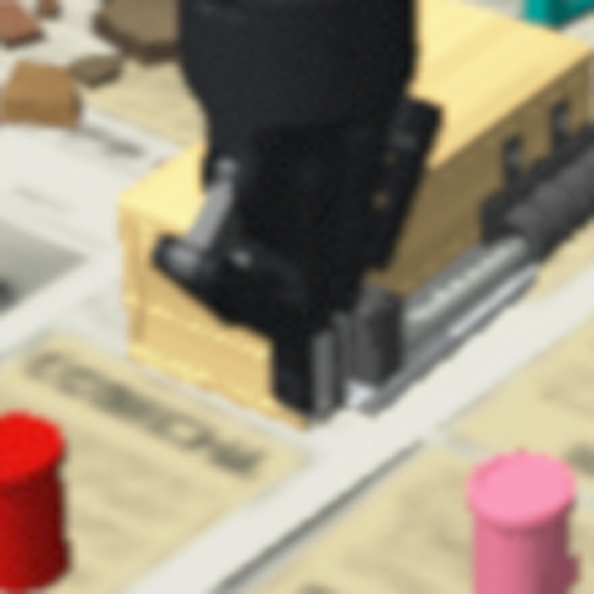

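Emit:
apply_moves --moves '[0.04, -0.1, 0.05, 0, 0, 0, 0.04, -0.3, 0.06, 0, 0, 0, 0.04, -0.5, 0.06, 0, 0, 0, 0.04, -0.7, 0.06, 0, 0, 0, 0.04, -0.9, 0.06, 0, 0, 0, 0.04, -1.1, 0.06, 0, 0, 0, 0.04, -1.3, 0.06, 0, 0, 0, 0.04, -1.3, 0.06, 0, 0, 0]'

```text
t: 19.58
position: [0.4888, 0.1183, 0.0003]
tool_rot: [0.002, -0.019, 1.0, -0.001]
force: [-0.0, -0.3, 0.5]
opening: -0.004
```

```bash
python3 - <<'E'
from look import *
plan(W(-60,22,-1),np.pi+a); plan(W(-60,18.5,-1),np.pi+a)
print(B(ctrl.observe()['position']))
look('23',None,(200,240),110,110,5.4)
E
```

```text
row [ 0.011 -0.868  0.034] [-0.016  0.037 -0.029] rows>=0.8 pos [4.888e-01 1.183e-01 3.000e-04] t 19.58 F [-0.  -0.3  0.5] op -0.004
row [ 0.01  -0.956  0.035] [-0.016  0.037 -0.029] rows>=0.9 pos [4.888e-01 1.183e-01 3.000e-04] t 19.58 F [-0.  -0.3  0.5] op -0.004
[-59.47225785  56.72291334   0.32090412]
```

View pics/scene23c.png

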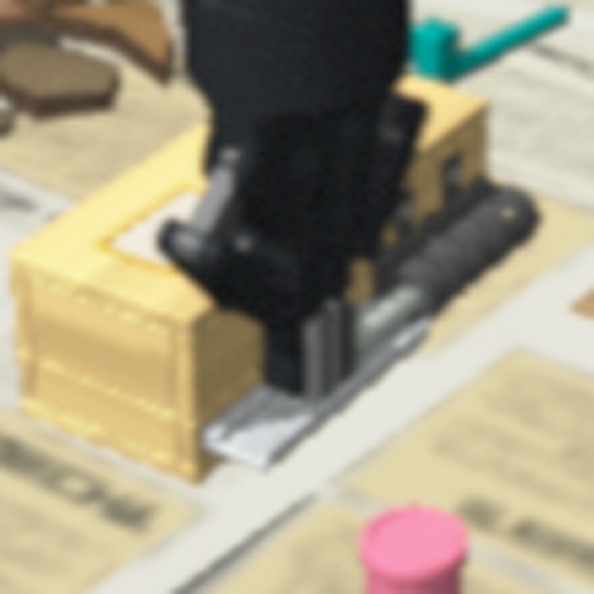

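Emit:
apply_moves --moves '[0.01, -0.15, 0.03, 0, 0, 0, 0.01, -0.3, 0.03, 0, 0, 0, 0.01, -0.45, 0.03, 0, 0, 0, 0.01, -0.6, 0.03, 0, 0, 0, 0.01, -0.72, 0.03, 0, 0, 0, 0.01, -0.8, 0.03, 0, 0, 0, 0.01, -0.86, 0.03, 0, 0, 0, 0.01, -0.86, 0.03, 0, 0, 0]'

```text
t: 20.3
position: [0.4897, 0.084, -0.0009]
tool_rot: [0.002, -0.018, 1.0, -0.001]
force: [-0.2, -0.2, -0.1]
opening: -0.0
```

```bash
python3 - <<'E'
from look import *
plan(W(-60,18.5,-1),np.pi+a)
s=ctrl.observe();print(B(s['position']),s['force'])
look('24',None,(190,260),110,110,5.4)
E
```

```text
row [ 0.001 -0.097  0.003] [-0.017  0.036 -0.035] rows>=0.1 pos [ 0.4897  0.084  -0.0009] t 20.30 F [-0.2 -0.2 -0.1] op -0.000
[-59.96060623  22.37314977  -0.90220331] [-0.16103111 -0.2198468  -0.11470366]
```

View pics/scene24c.png

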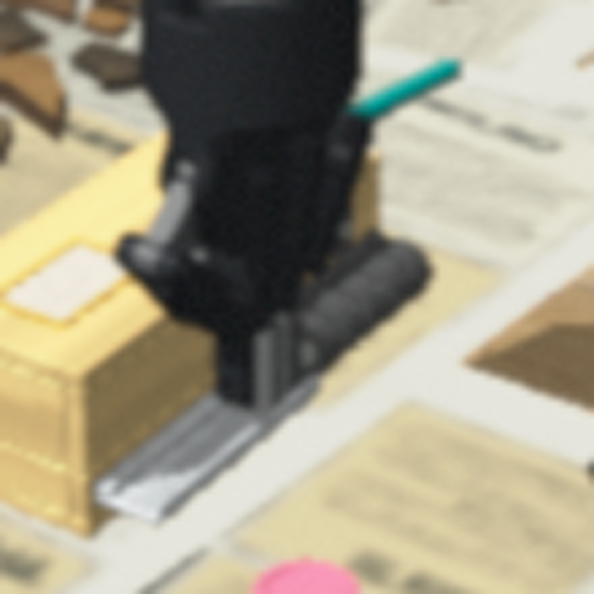

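Going well; push the last few millimetres, looking for the stop force.

Emit:
apply_moves --moves '[0, -0.04, 0, 0, 0, 0, 0, -0.08, 0, 0, 0, 0, 0, -0.1, 0, 0, 0, 0, 0, -0.12, 0, 0, 0, 0, 0, -0.12, 0, 0, 0, 0]'

```text
t: 20.77
position: [0.4899, 0.0794, -0.0008]
tool_rot: [0.002, -0.018, 1.0, -0.001]
force: [0.7, 0.8, 0.1]
opening: 0.001
```

Emit:
apply_moves --moves '[0, -0.04, 0, 0, 0, 0, 0, -0.08, 0, 0, 0, 0, 0, -0.08, 0, 0, 0, 0]'

```text
t: 21.02
position: [0.49, 0.0761, -0.0008]
tool_rot: [0.002, -0.018, 1.0, -0.001]
force: [-0.2, 0.9, -0.3]
opening: -0.0
```

Emit:
apply_moves --moves '[0, -0.04, 0, 0, 0, 0, 0, -0.07, 0, 0, 0, 0, 0, -0.07, 0, 0, 0, 0]'

```text
t: 21.27
position: [0.4901, 0.0759, -0.0007]
tool_rot: [0.002, -0.019, 1.0, 0.002]
force: [-1.5, 15.8, -0.0]
opening: -0.001
```

```bash
python3 - <<'E'
from look import *
s=ctrl.observe();print(B(s['position']),s['force'])
look('25',None,(190,260),110,110,5.4)
E
```

```text
[-59.91816557  14.35252697  -0.73471508] [-1.45312404 15.8284829  -0.02092284]
```

View pics/scene25c.png

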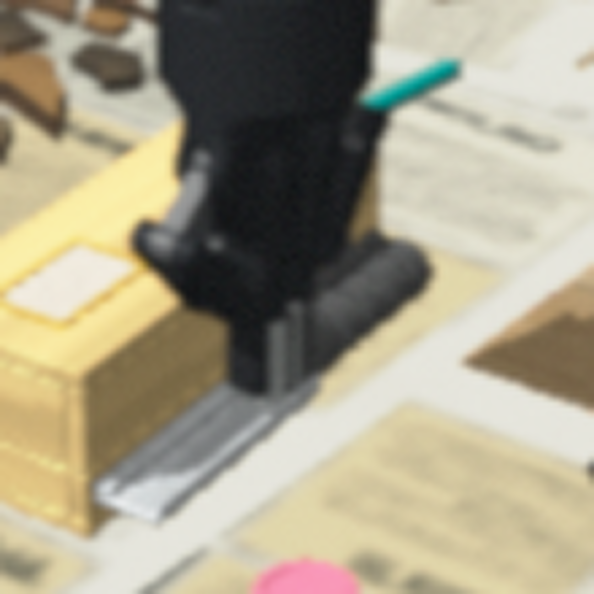

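Emit:
apply_moves --moves '[0.02, 0.2, 0, 0, 0, 0, 0.05, 0.6, 0, 0, 0, 0, 0.1, 0.9, -0.3, 0, 0, 0, 0.1, 1.0, -1.0, 0, 0, 0, 0.1, 1.2, -1.8, 0, 0, 0, 0.1, 1.9, -2.6, 0, 0, 0, 0.1, 2.6, -3.2, 0, 0, 0, 0.2, 3.4, -3.4, 0, 0, 0, 0.3, 4.2, -3.4, 0, 0, 0, 0.4, 5.0, -3.4, 0, 0, 0, 0.5, 5.8, -3.4, 0, 0, 0, 0.5, 6.2, -3.4, 0, 0, 0]'

```text
t: 22.32
position: [0.4593, 0.3253, 0.1363]
tool_rot: [0.002, -0.02, 1.0, 0.002]
force: [0.5, 0.1, 0.2]
opening: 0.002
```

```bash
python3 - <<'E'
from look import *
s=ctrl.observe();print(s['position'],s['force'])
look('26',(150,280),(190,250),110,110,5.4)
E
```

```text
[0.45928484 0.32534961 0.13627501] [0.53334961 0.13980802 0.16175336]
```

View pics/scene26c.png

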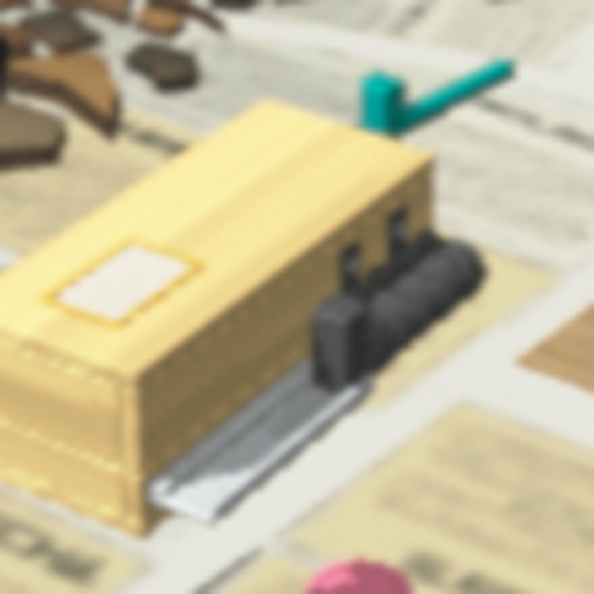

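View pics/top26c.png

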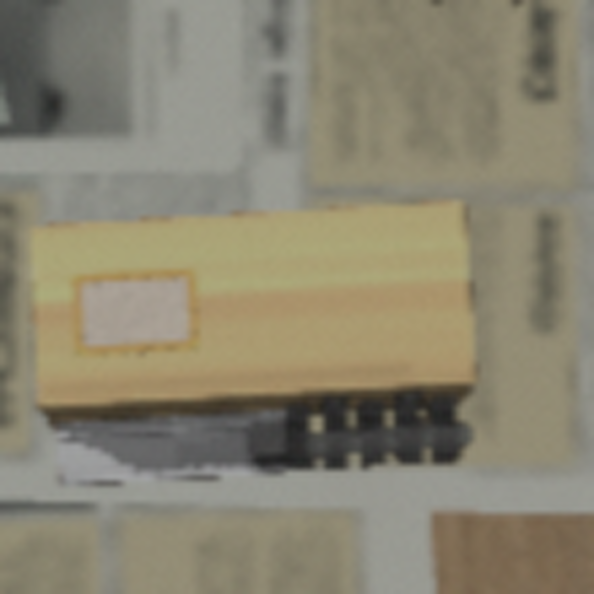

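```bash
python3 - <<'E'
from look import *
c=np.array([0,.0023,0]);k=np.array([.0017,-.0045,0])
for l,b in dict(block_L=(-56,4,52),block_R=(-56,-12,52),nose=(-56,-96,27),lastlug=(-56,-88,40),lidFR=(-40,-94,70),lidFL=(-40,94,70),lidBR=(40,-94,70)).items():
    print(l,np.round((proj('top',W(*b)+k)-[280,150])*5.4),np.round((proj('scene',W(*b)+c)-[250,190])*5.4))
im=cv2.imread('pics/top26.png')[210:245,325:375]; cv2.imwrite('pics/z26.png',cv2.resize(im,None,fx=14,fy=14,interpolation=cv2.INTER_CUBIC))
E
```

```text
block_L [249. 436.] [322. 321.]
block_R [285. 434.] [347. 302.]
nose [474. 430.] [468. 263.]
lastlug [459. 427.] [458. 242.]
lidFR [476. 379.] [432. 155.]
lidFL [ 35. 406.] [130. 379.]
lidBR [463. 195.] [260. 101.]
```

View pics/z26.png

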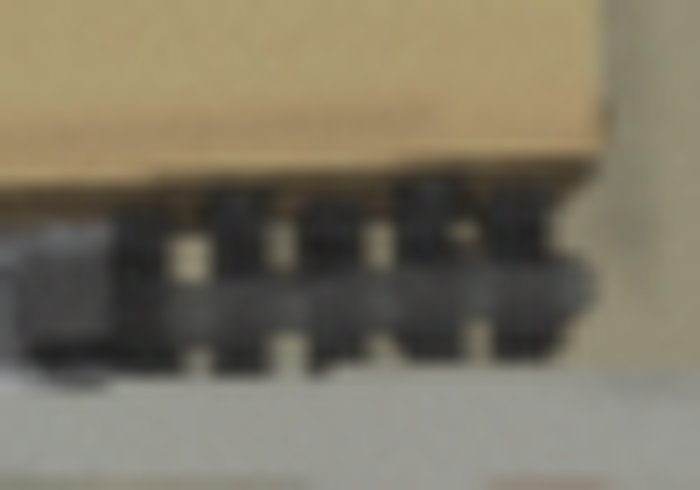

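View pics/scene26.png

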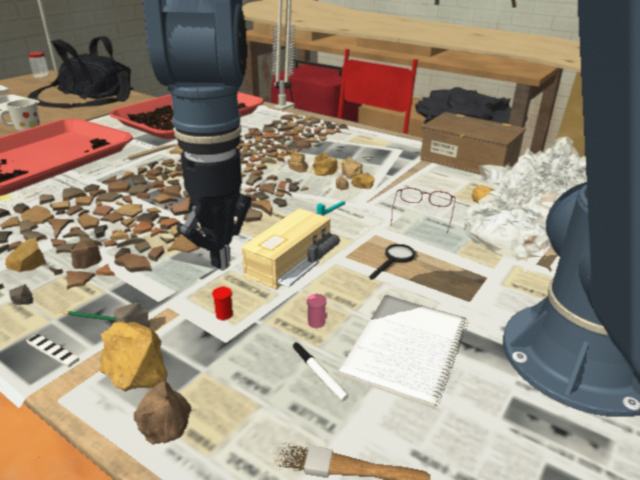

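```bash
python3 - <<'E'
from h import *
print(ctrl.sign_off()); print(ctrl.observe()['t'])
E
```

```text
the job is handed in; nothing more can be done
None
the job is handed in; nothing more can be done
```

The white canister is in the box, the lid is shut and the locking rod is home. I handed the job in at about 22.4 s of the 58 s, with the gripper clear of everything.

**What I did**
- **Canister:** I stood the white canister in the empty right-hand cell (box y = -62 mm). The picture taken before closing showed it upright, its cap level with the other two.
- **Lid:** I pushed the lid over from behind with closed fingers and pressed it down. At 25 N the lid did not move any further.
- **Rod:** I pushed the rod by its thumb block until it stopped against 15.8 N.

**Last checks**
- **Lid:** its corners appear within a few pixels of where a shut lid should be, and its lugs stand between the box's lugs.
- **Rod:** the top view shows the rod through all five lugs, the block against the first one, and the nose out of the last one by about the expected amount.
- **Other objects:** the spectacles, the hand lens and the look-alikes show no visible change in the last scene picture. I did not check the stone closely, but the arm never went near it.

**What disagreed**
- **Camera offset:** the two cameras differed by about 6 mm in y. I corrected both using the canister once it was in the gripper.
- **Fingertip height:** the fingertips sat about 30 mm above the reported TCP height. A test closing above the cap and the contact with the lid both confirmed this, so I worked with that offset throughout.
- **Joint limit:** an early move stalled at the last joint's limit, so I turned the gripper half a turn to get past it.

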